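# Empty the cut-off saw's catch tray

## Task

Clear the drill box and the wire brush off the lid of the saw's catch tray and lay both on the rubber mat, then swing the lid up and back until it stays open by itself. Move every sawn T-piece from the tray into the grey tote, and only when all are in it shut the lid fully again. Leave the spray can and the mug where they are.

Things in the scene. Friction and masses are not known exactly. Their poses are not given: they have to be found in the camera images.
- catch_tray: Steel catch tray of a bench cut-off saw, fixed to the bench. Origin: centre of its underside on the bench. Inside 260 (its x) by 185 (its y), walls 4 thick and 32 high, floor 4 thick. The saw itself stands beyond its +y side, from y = 240 on, in the tray's frame: base 160 high, the lid's rest 210 high at y 210 to 240. (mm)
- lid (a joint): Clear lid with an aluminium frame, held over the tray (it clears the T-pieces below by 5), 270 by 222, 5 thick, 0.4 kg. Hinged along the tray's x axis at the saw side. 0 = shut (level, its top 64.5 above the bench), grows as it opens to the stop at 2.0 rad. Its weight shuts it below about 1.57 rad; beyond that it falls back on its stop at 2.0 and stays open. (mm)
- lid_hinge (a point): Middle of the lid's hinge line, at x 0, y +122, z 62 in the tray's frame; fixed. (mm)
- lid_bar (a point): Middle of the lid's pull bar (moves with the lid): a round steel bar 10 in diameter, 140 long, parallel to the hinge line, 257 from it, 35 out from the lid's free edge on two stalks that stand 60 either side of the middle. With the lid shut it lies on the tray's -y side, 62 above the bench; at its highest it is 319 and fully open about 296 above the bench. It can be pinched from above all the way; it turns between the fingers. (mm)
- drill_box: Closed green metal drill box, 110 (x) by 50 (y) by 45 high, about 0.4 kg, loose. Starts lying on the lid. Origin: centre of its underside. (mm)
- wire_brush: Block wire brush, wooden back 140 (x) by 50 (y) by 24 thick over a block of bristles 126 by 42 by 22; 46 high in all, about 0.25 kg, loose. Starts lying on the lid, bristles down. Origin: centre of its underside (bristle ends). (mm)
- tote: Open grey plastic tote, fixed. Outside 240 (x) by 165 (y) by 60 high, walls and floor 4 thick. Origin: centre of its underside. (mm)
- mat: Black rubber mat, 240 (x) by 165 (y) by 4 thick, fixed. Origin: centre of its underside. (mm)
- spray_can: Bystander: aluminium spray can, 54 in diameter, 170 high, loose. Origin: centre of its underside. (mm)
- mug: Bystander: white mug, 80 in diameter, 90 high, loose. Origin: centre of its underside. (mm)
- tee0: Sawn length of steel T-section, loose, about 0.35 kg: flange 64 (x) by 52 (y) by 8 thick, with an upright web 64 (x) by 8 (y) along its middle, 50 high in all. Origin: centre of the flange's underside. Starts in the tray, web up. Two to four of these are present. (mm)
- tee1: Sawn length of steel T-section, loose, about 0.35 kg: flange 64 (x) by 52 (y) by 8 thick, with an upright web 64 (x) by 8 (y) along its middle, 50 high in all. Origin: centre of the flange's underside. Starts in the tray, web up. Two to four of these are present. (mm)
- tee2: Sawn length of steel T-section, loose, about 0.35 kg: flange 64 (x) by 52 (y) by 8 thick, with an upright web 64 (x) by 8 (y) along its middle, 50 high in all. Origin: centre of the flange's underside. Starts in the tray, web up. Two to four of these are present. (mm)
- tee3: Sawn length of steel T-section, loose, about 0.35 kg: flange 64 (x) by 52 (y) by 8 thick, with an upright web 64 (x) by 8 (y) along its middle, 50 high in all. Origin: centre of the flange's underside. Starts in the tray, web up. Two to four of these are present. (mm)

How it is judged:
By the outcome, as a careful person would: the job done as asked, in the order asked, and still so for the second after the job is handed in, with the robot touching nothing.
Of tee0, tee1, tee2, tee3 only 2 to 4 are there at a start; the rules pass over those that are not, and their reading is None.
At some moment in a run one of tee0, tee1, tee2, tee3, drill_box, wire_brush may be knocked a few centimetres aside while the robot is not near it.
Once in a run the grip may slacken for a moment while it holds something.
It also fails if it takes over 210 s, if anything falls off the work surface, if the arm or the gripper's body presses on something with over 40 N, if the wrist force passes 120 N, or if a joint passes its speed limit or range.

## Robot

A 6-joint arm with a two-finger parallel gripper is mounted at the origin on the work surface. World frame = base frame: x ahead of the robot, y to its left, z up, the work surface at z = 0. Lengths are in m, angles in rad, forces in N, time in s.
With the tool pointing down it reaches from about 0.275 to 0.775 m from the base axis. Payload 14.6 kg.
Tool frame: the origin (TCP) lies midway between the tips of the shut fingers; the grasp point (between the pads) lies 19 mm behind it; z points along the fingers, y is the line along which they close (so a half turn about z gives the same grasp; the last joint's range is limited). The gripper opens to 85 mm and grips with 20 to 120 N. Pads are 22 mm wide; open, the fingers measure 114 mm over their backs; the gripper's body (76 mm by 85 mm) begins 54 mm behind the grasp point. The pads swing forward as they close: fully open they stand 13 mm farther back than shut.
Start: joints at [-1.483, 0.263, -0.048, 1.259, 0, 1.415], TCP at [0.126, -0.51, 0.208] pointing down, gripper open.
Joint ranges: [-2.65, 2.65], [-0.89, 1.7], [-1.18, 1.37], [-2.13, 2.11], [-1.35, 1.29], [-3.14, 3.14]. Speed limits (rad/s): [1.89, 1.89, 2.57, 2.79, 3.14, 3.14].

## Interface

Orientations are given as [roll, pitch, yaw] about the fixed x, y, z axes, in that order (R = Rz(yaw) Ry(pitch) Rx(roll)).
In Python, from rig import arm, vision gives the robot as it stands. The module is installed in compiled form; this text tells all that it offers.
- The arm moves only by the tool drive_tool, never from a script. Its argument "deltas" is a list of rows, each a list of 6 numbers: the shift along the tool's x, y, z in cm, then the turn, a rotation vector about the tool's x, y, z in degrees. A call has 1 to 8 rows; each row shifts and turns the commanded pose from where the row before left it, along the tool's axes as they then stand; what a row does not reach is not made up. A row lasts 1/12 s, in which the tool goes at most 41.7 mm and 7.16 degrees, less where a joint would pass 70% of its speed; a pose out of reach is approached as far as the arm can. A call is refused whole if a number of a shift passes 4.17 or a number of a turn 7.16, either way. A call with a gripper value outside its range is refused whole. "grip" is the opening, from 0 (shut) to 1 (fully open), set as the call begins (left out, the last holds). The fingers move at their own pace and stop on an object; "squeeze" is the grip in N (left out, the last holds). Time passes only in rows, so rows that do not move let the fingers close. It gives the time, the measured TCP pose, the force, the opening and the grip force at its end, in the units of the state.
- arm.observe(): the state, without advancing time (a new reading comes with each control period).
- vision.camera(name): name is "side" or "top"; returns (picture, depth): 400x640x3 uint8, blue, green, red; 400x640 float32, m along the optical axis (not along the pixel's ray), 0 where there is no reading.
- vision.get_calibration(name): a dict with "fx", "fy", "cx", "cy" (pixels), "R" (3x3) and "t" (3): a world point X has camera coordinates R X + t. Camera axes: x right, y down, z forward; pixel columns grow to the right and rows downward; lengths in m; the calibration is good to about 2 mm. A picture is of the moment at which its call begins. get_calibration takes no time and is no camera call.
- arm.sign_off(): hands the job in; it is judged then, once.
The state is a dict: "clock": time; "q": joint angles; "joint_velocities": joint speeds; "effort": joint torques, N m; "ee_pos": TCP position; "eef_rot": TCP orientation; "force": force on the tool from outside, world axes, zero at the start; "moment": the same for the moment, N m; "finger_gap": finger opening in m; "grasp_force": force on a finger pad.
Only numpy, scipy, OpenCV 4.12 (cv2) and the standard library are available. Lean on these libraries where they do the work, as an engineer would, in place of code of your own. Each camera call takes 0.05 s, during which the arm holds its last target. There are 200 camera calls.

## Working session

There is one attempt and no reset: what is moved stays moved. The work goes in short steps, Python scripts to look and compute and a tool call to move; the robot and the scene stay as the last step left them, time stands still between calls to the robot, and variables do not carry over. Pictures are saved under pics/ and viewed, at most 14 in all, crops included, and the job is handed in when it is done.

Besides the shell and the picture viewer there is one more tool, called after "Emit:" as a command line: name --pt "numbers of a row" for each row, then --argument value for the rest. drive_tool: Moves the arm, as the interface text tells. Its arguments: {"type":"object","properties":{"deltas":{"type":"array"},"grip":{"type":"number"},"squeeze":{"type":"number"}},"required":["deltas"]}

```bash
mkdir -p pics
cat > h.py <<'E'
import numpy as np, cv2
from rig import arm, vision
def snap(name,fn=None):
    im,d=vision.camera(name)
    if fn: cv2.imwrite('pics/'+fn,im)
    return im,d
def world(name,d):
    c=vision.get_calibration(name);R=np.array(c['R']);t=np.array(c['t'])
    v,u=np.mgrid[0:400,0:640]
    P=np.stack([(u-c['cx'])/c['fx']*d,(v-c['cy'])/c['fy']*d,d],-1)
    return (P-t)@R
E
python3 - <<'E'
from h import *
for n in('top','side'):
    im,d=snap(n,n+'0.png'); np.save(n+'0.npy',world(n,d)); c=vision.get_calibration(n); print(n,-np.array(c['R']).T@c['t'],np.round(c['R'],2).tolist())
o=arm.observe();print(o['ee_pos'],o['eef_rot'],o['force'],o['finger_gap'],o['clock'])
E
```

```text
top [ 0.45055274 -0.02207019  0.99057953] [[-0.0, -1.0, 0.03], [-0.98, -0.0, -0.18], [0.18, -0.03, -0.98]]
side [ 0.52363334 -0.67870417  0.72543618] [[0.99, -0.16, 0.0], [-0.11, -0.71, -0.69], [0.11, 0.69, -0.72]]
[ 0.12616088 -0.50933187  0.20747652] [-3.14063330e+00 -1.24943869e-04  2.42756637e-01] [-0.29936272  0.71852385  0.38489279] 0.08548256665450847 0.1
```

View pics/top0.png

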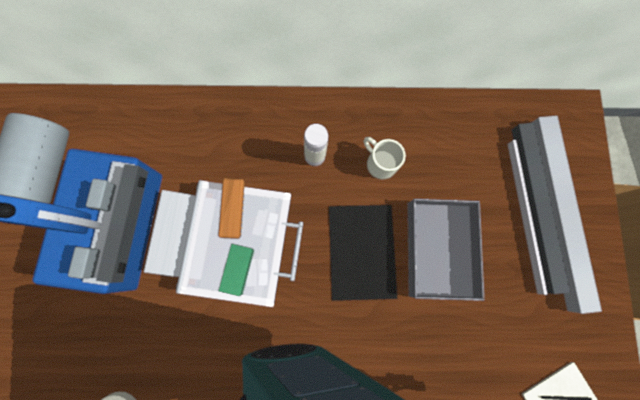

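View pics/side0.png

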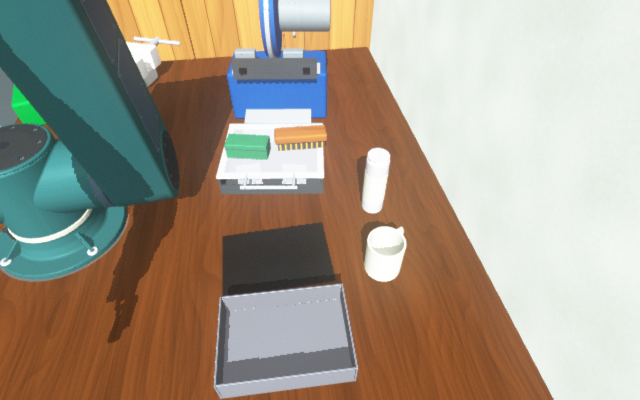

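Top view: lid/tray at px (235,240), brush at (232,208), box at (236,270), pull bar at u≈298, mat (362,252), tote (446,250), can (316,145), mug (385,158). The saw is to the left (+y).

```bash
cat >> h.py <<'E'
def fit(im,P,lo,hi,zmin,zmax,box=None):
    "minAreaRect of HSV-coloured points within a height band -> centre, sides, angle of long side"
    hsv=cv2.cvtColor(im,cv2.COLOR_BGR2HSV)
    m=(cv2.inRange(hsv,lo,hi)>0)&(P[...,2]>zmin)&(P[...,2]<zmax)
    if box: m&=(P[...,0]>box[0])&(P[...,0]<box[1])&(P[...,1]>box[2])&(P[...,1]<box[3])
    p=P[m]
    if len(p)<8: return None
    (c,s,a)=cv2.minAreaRect((p[:,:2]*1000).astype(np.float32))
    if s[0]<s[1]: a+=90
    a=(a+90)%180-90
    return np.round(c,0).tolist(),np.round(sorted(s),0).tolist(),round(a,1),len(p),np.round(np.median(p[:,2]),4)
E
python3 - <<'E'
from h import *
im=cv2.imread('pics/top0.png');P=np.load('top0.npy')
print('box',fit(im,P,(60,80,30),(95,255,255),.09,.13,(.2,.7,0,.5)))
print('brush',fit(im,P,(5,100,120),(22,255,255),.09,.13,(.2,.8,0,.5)))
print('mat',fit(im,P,(0,0,0),(180,255,60),0.001,.02,(.25,.75,-.35,0)))
print('tote',fit(im,P,(0,0,0),(180,255,255),.05,.07,(.25,.75,-.6,-.2)))
print('lid/tray',fit(im,P,(0,0,0),(180,255,255),.055,.075,(.25,.75,.0,.34)))
np.set_printoptions(precision=3,suppress=True)
for v,u in [(250,297),(225,300),(275,295),(268,222),(186,230),(192,292),(302,272),(292,180),(185,202),(222,268),(222,272),(270,263),(240,270),(250,215),(250,275),(145,316),(158,385),(130,316),(235,175)]: print((v,u),P[v,u],im[v,u])
E
python3 -c "
import cv2
i=cv2.imread('pics/top0.png')[170:315,130:320];cv2.imwrite('pics/c0.png',cv2.resize(i,None,fx=4,fy=4,interpolation=3)[:600])"
```

```text
box ([453.0, 137.0], [50.0, 106.0], -13.4, 1095, np.float64(0.109))
brush ([594.0, 153.0], [50.0, 138.0], -1.9, 1261, np.float64(0.1099))
mat ([500.0, -186.0], [208.0, 238.0], 1.4, 5729, np.float64(0.0041))
tote ([567.0, -350.0], [223.0, 403.0], 13.9, 913, np.float64(0.059))
lid/tray ([523.0, 172.0], [271.0, 353.0], 81.9, 8851, np.float64(0.0644))
(250, 297) [0.498 0.001 0.065] [234 228 223]
(225, 300) [ 0.558 -0.006  0.066] [194 190 184]
(275, 295) [0.439 0.007 0.001] [107 116 135]
(268, 222) [0.456 0.176 0.066] [220 211 209]
(186, 230) [0.644 0.156 0.111] [ 60 113 171]
(192, 292) [0.653 0.017 0.   ] [ 34  68 106]
(302, 272) [0.378 0.058 0.065] [252 249 249]
(292, 180) [0.402 0.272 0.063] [250 249 248]
(185, 202) [0.655 0.233 0.069] [244 243 243]
(222, 268) [0.565 0.071 0.065] [234 230 229]
(222, 272) [0.565 0.061 0.065] [241 238 235]
(270, 263) [0.451 0.08  0.065] [240 235 233]
(240, 270) [0.522 0.066 0.062] [220 216 213]
(250, 215) [0.498 0.195 0.064] [216 210 207]
(250, 275) [0.498 0.053 0.063] [241 238 238]
(145, 316) [ 0.728 -0.043  0.162] [210 202 205]
(158, 385) [ 0.745 -0.231  0.006] [175 190 186]
(130, 316) [ 0.76  -0.043  0.17 ] [244 241 243]
(235, 175) [0.536 0.298 0.047] [224 220 218]
```

View pics/c0.png

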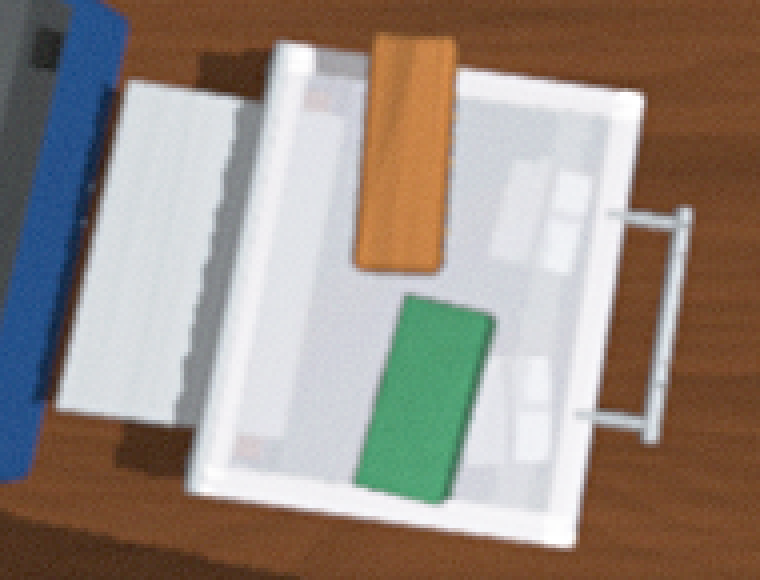

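```bash
cat >> h.py <<'E'
def plan(wps,start=None,step=3.6,turn=6.5):
    "waypoints (x,y,z m, yaw deg), tool down; prints rows in tool axes"
    o=arm.observe()
    if start is None:
        start=(*o['ee_pos'],np.degrees(o['eef_rot'][2]))
    p=np.array(start[:3],float);a=start[3]
    for w in wps:
        q=np.array(w[:3],float);b=w[3]; d=(b-a+90)%180-90
        n=int(max(1,np.ceil(np.linalg.norm(q-p)*100/step),np.ceil(abs(d)/turn)))
        rows=[]
        for i in range(n):
            r=np.radians(a+d*i/n);s=(q-p)/n*100
            rows.append([round(s[0]*np.cos(r)+s[1]*np.sin(r),2),round(s[0]*np.sin(r)-s[1]*np.cos(r),2),round(-s[2],2),0,0,round(-d/n,2)])
        print('->',w,'n',n)
        for k in range(0,n,8): print('  ',str(rows[k:k+8]).replace(' ',''))
        p=q;a=a+d
    print('clock',round(o['clock'],1))
E
python3 - <<'E'
from h import *
im=cv2.imread('pics/top0.png');P=np.load('top0.npy')
m=(P[...,2]>.055)&(P[...,2]<.064)&(P[...,0]>.3)&(P[...,0]<.75)&(P[...,1]>-.5)&(P[...,1]<-.22)
print(cv2.minAreaRect((P[m][:,:2]*1000).astype(np.float32)))
g=im.max(-1)<55
m=g&(P[...,2]>.001)&(P[...,2]<.008)&(P[...,0]>.35)&(P[...,0]<.66)&(P[...,1]>-.245)&(P[...,1]<-.03)
print(cv2.minAreaRect((P[m][:,:2]*1000).astype(np.float32)))
for v,u in [(207,332),(207,392),(297,333),(297,393),(252,362)]: print(P[v,u],im[v,u])
plan([(.40,-.2,.2,0),(.455,.137,.19,-13.4),(.455,.137,.072,-13.4)])
E
```

```text
((566.2040405273438, -353.30908203125), (394.7929992675781, 213.34603881835938), 10.897549629211426)
((498.85546875, -163.98936462402344), (235.998046875, 164.5137939453125), 1.2068657875061035)
[ 0.61246281 -0.08800484  0.00357899] [40 44 46]
[ 6.13357428e-01 -2.45857504e-01  3.12253818e-04] [31 47 67]
[ 0.3849248  -0.08838596  0.00371529] [41 40 41]
[ 0.38434463 -0.23889988  0.00385679] [40 37 36]
[ 0.49605746 -0.16317329  0.0068844 ] [42 45 44]
-> (0.4, -0.2, 0.2, 0) n 12
   [[np.float64(2.83),np.float64(-1.95),np.float64(0.06),0,0,np.float64(1.16)],[np.float64(2.79),np.float64(-2.01),np.float64(0.06),0,0,np.float64(1.16)],[np.float64(2.75),np.float64(-2.07),np.float64(0.06),0,0,np.float64(1.16)],[np.float64(2.71),np.float64(-2.12),np.float64(0.06),0,0,np.float64(1.16)],[np.float64(2.67),np.float64(-2.18),np.float64(0.06),0,0,np.float64(1.16)],[np.float64(2.62),np.float64(-2.23),np.float64(0.06),0,0,np.float64(1.16)],[np.float64(2.58),np.float64(-2.28),np.float64(0.06),0,0,np.float64(1.16)],[np.float64(2.53),np.float64(-2.33),np.float64(0.06),0,0,np.float64(1.16)]]
   [[np.float64
[... 720 characters left out ...]
float64(-3.41),np.float64(0.1),0,0,np.float64(1.34)],[np.float64(0.07),np.float64(-3.41),np.float64(0.1),0,0,np.float64(1.34)],[np.float64(-0.01),np.float64(-3.41),np.float64(0.1),0,0,np.float64(1.34)]]
   [[np.float64(-0.09),np.float64(-3.41),np.float64(0.1),0,0,np.float64(1.34)],[np.float64(-0.17),np.float64(-3.41),np.float64(0.1),0,0,np.float64(1.34)]]
-> (0.455, 0.137, 0.072, -13.4) n 4
   [[np.float64(0.0),np.float64(-0.0),np.float64(2.95),0,0,np.float64(-0.0)],[np.float64(0.0),np.float64(-0.0),np.float64(2.95),0,0,np.float64(-0.0)],[np.float64(0.0),np.float64(-0.0),np.float64(2.95),0,0,np.float64(-0.0)],[np.float64(0.0),np.float64(-0.0),np.float64(2.95),0,0,np.float64(-0.0)]]
clock 0.1
```

Emit:
drive_tool --pt "2.8 -2 0 0 0 1.2" --pt "2.8 -2 0 0 0 1.2" --pt "2.7 -2 0 0 0 1.2" --pt "2.7 -2.1 0 0 0 1.2" --pt "2.7 -2.2 0 0 0 1.2" --pt "2.6 -2.2 0 0 0 1.2" --pt "2.6 -2.3 0 0 0 1.2" --pt "2.5 -2.3 0 0 0 1.2" --grip 1

```text
clock: 0.77
ee_pos: [0.3092, -0.3032, 0.2078]
eef_rot: [-3.141, 0.0, 0.074]
force: [1.0, -1.0, -0.2]
finger_gap: 0.0852
grasp_force: 0.0
```

Emit:
drive_tool --pt "2.5 -2.4 0 0 0 1.2" --pt "2.4 -2.4 0 0 0 1.2" --pt "2.4 -2.5 0 0 0 1.2" --pt "2.3 -2.5 0 0 0 1.2" --pt "0.5 -3.4 0 0 0 1.4" --pt "0.5 -3.4 0 0 0 1.4" --pt "0.4 -3.4 0 0 0 1.4" --pt "0.3 -3.4 0 0 0 1.4"

```text
clock: 1.43
ee_pos: [0.4231, -0.0658, 0.2077]
eef_rot: [-3.141, 0.0, -0.108]
force: [1.1, -0.5, 0.5]
finger_gap: 0.0853
grasp_force: 0.0
```

Emit:
drive_tool --pt "0.2 -3.4 0 0 0 1.4" --pt "0.1 -3.4 0 0 0 1.4" --pt "0 -3.4 0 0 0 1.4" --pt "0 -3.4 0 0 0 1.4" --pt "-0.1 -3.4 0 0 0 1.4" --pt "0 0 0 0 0 0"

```text
clock: 1.93
ee_pos: [0.4387, 0.034, 0.2096]
eef_rot: [-3.088, 0.002, -0.146]
force: [0.1, 0.7, 0.4]
finger_gap: 0.0853
grasp_force: 0.0
```

```bash
python3 - <<'E'
s=open('h.py').read();i=s.index('def plan')
open('h.py','w').write(s[:i]+'''def plan(wps,start=None,step=3.9,turn=7):
    "waypoints (x,y,z m, yaw deg), tool down; turn first, then straight; prints count x row"
    o=arm.observe()
    if start is None: start=(*o['ee_pos'],np.degrees(o['eef_rot'][2]))
    p=np.array(start[:3],float);a=start[3]
    for w in wps:
        q=np.array(w[:3],float);d=(w[3]-a+90)%180-90
        s=''
        if abs(d)>.3:
            n=int(np.ceil(abs(d)/turn)); s+=f'turn {n} x {-d/n:.2f}; '
        a+=d;r=np.radians(a);v=(q-p)*100;n=max(1,int(np.ceil(np.linalg.norm(v)/step)))
        print('->',w,s,f'{n} x [{(v[0]*np.cos(r)+v[1]*np.sin(r))/n:.2f},{(v[0]*np.sin(r)-v[1]*np.cos(r))/n:.2f},{-v[2]/n:.2f}]')
        p=q
    print('pose',np.round(o['ee_pos'],4),np.round(np.degrees(o['eef_rot']),1),'clock',round(o['clock'],1),'gap',round(o['finger_gap'],4),'f',np.round(o['force'],1))
''')
E
python3 - <<'E'
from h import *
plan([(.455,.137,.19,-13.4),(.455,.137,.072,-13.4)])
E
```

```text
-> (0.455, 0.137, 0.19, -13.4) turn 1 x 5.05;  3 x [-0.27,-3.47,0.65]
-> (0.455, 0.137, 0.072, -13.4)  4 x [0.00,-0.00,2.95]
pose [0.4387 0.034  0.2096] [-1.769e+02  1.000e-01 -8.400e+00] clock 1.9 gap 0.0853 f [0.1 0.7 0.4]
```

Run:
```python
from h import *
o=arm.observe();print(np.round(o['q'],3),np.round(o['joint_velocities'],2))
```

```text
[-0.147  0.113 -0.24   1.22   0.053  3.141] [-0.02 -0.   -0.   -0.   -0.04  0.  ]
```

Emit:
drive_tool --pt "0 0 0 0 0 -7" --pt "0 0 0 0 0 -7" --pt "0 0 0 0 0 -7" --pt "0 0 0 0 0 -7" --pt "0 0 0 0 0 -7" --pt "0 0 0 0 0 -7" --pt "0 0 0 0 0 -7" --pt "0 0 0 0 0 -7"

```text
clock: 2.6
ee_pos: [0.4387, 0.0323, 0.2094]
eef_rot: [-3.111, -0.042, 0.835]
force: [0.7, -0.2, -0.1]
finger_gap: 0.0856
grasp_force: 0.0
```

Emit:
drive_tool --pt "0 0 0 0 0 -7" --pt "0 0 0 0 0 -7" --pt "0 0 0 0 0 -7" --pt "0 0 0 0 0 -7" --pt "0 0 0 0 0 -7" --pt "0 0 0 0 0 -7" --pt "0 0 0 0 0 -7" --pt "0 0 0 0 0 -7"

```text
clock: 3.27
ee_pos: [0.4386, 0.0324, 0.2095]
eef_rot: [3.124, -0.048, 1.813]
force: [1.1, 0.4, -0.6]
finger_gap: 0.0853
grasp_force: 0.0
```

Emit:
drive_tool --pt "0 0 0 0 0 -7" --pt "0 0 0 0 0 -7" --pt "0 0 0 0 0 -7" --pt "0 0 0 0 0 -7" --pt "0 0 0 0 0 -7" --pt "0 0 0 0 0 -7" --pt "0 0 0 0 0 -7" --pt "0 0 0 0 0 -7"

```text
clock: 3.93
ee_pos: [0.4386, 0.0324, 0.2095]
eef_rot: [3.092, -0.012, 2.79]
force: [0.2, -0.3, -0.5]
finger_gap: 0.0853
grasp_force: 0.0
```

Run:
```python
from h import *
plan([(.455,.137,.19,-13.4),(.455,.137,.072,-13.4)])
from scipy.spatial.transform import Rotation as R
o=arm.observe(); r=R.from_euler('xyz',o['eef_rot']); t=R.from_euler('xyz',[np.pi,0,o['eef_rot'][2]])
print((r.inv()*t).as_rotvec(degrees=True))
```

```text
-> (0.455, 0.137, 0.19, -13.4) turn 1 x -6.73;  3 x [0.28,3.52,0.65]
-> (0.455, 0.137, 0.072, -13.4)  4 x [0.00,0.00,2.95]
pose [0.4386 0.0324 0.2095] [177.1  -0.7 159.9] clock 3.9 gap 0.0853 f [ 0.2 -0.3 -0.5]
[ 2.8660748  -0.70510272 -0.01763938]
```

Emit:
drive_tool --pt "0 0 0 2.9 -0.7 0" --pt "0 0 0 0 0 -6.7" --pt "0.3 3.5 0.6 0 0 0" --pt "0.3 3.5 0.6 0 0 0" --pt "0.3 3.5 0.6 0 0 0" --pt "0 0 0 0 0 0" --pt "0 0 0 0 0 0" --pt "0 0 0 0 0 0"

```text
clock: 4.6
ee_pos: [0.4547, 0.1368, 0.1914]
eef_rot: [-3.141, -0.001, 2.903]
force: [-0.3, 0.1, 0.6]
finger_gap: 0.085
grasp_force: 0.0
```

Run:
```python
from h import *
im,d=snap('side','s1.png');P=world('side',d)
print('box side',fit(im,P,(60,80,30),(95,255,255),.1,.13,(.2,.7,0,.5)))
im,d=snap('side','s1.png');im=cv2.imread('pics/side0.png');P=np.load('side0.npy')
print('box side0',fit(im,P,(60,80,30),(95,255,255),.1,.13,(.2,.7,0,.5)), 'brush',fit(im,P,(5,100,120),(22,255,255),.1,.13,(.2,.8,0,.5)))
plan([(.455,.137,.19,-13.4),(.455,.137,.072,-13.4)])
```

```text
box side ([455.0, 136.0], [51.0, 107.0], -13.8, 579, np.float64(0.1088))
box side0 ([455.0, 136.0], [50.0, 108.0], -14.6, 580, np.float64(0.1088)) brush ([596.0, 151.0], [49.0, 136.0], -2.6, 667, np.float64(0.1093))
-> (0.455, 0.137, 0.19, -13.4) turn 1 x -0.34;  1 x [-0.01,0.06,0.17]
-> (0.455, 0.137, 0.072, -13.4)  4 x [0.00,0.00,2.95]
pose [0.4548 0.1365 0.1917] [-180.    -0.   166.3] clock 4.7 gap 0.0849 f [-0.5  0.2  0.6]
```

Good agreement. Descend 12 cm, grip, lift.

Emit:
drive_tool --pt "0 0 3 0 0 0" --pt "0 0 3 0 0 0" --pt "0 0 3 0 0 0" --pt "0 0 2 0 0 0" --pt "0 0 1 0 0 0" --pt "0 0 0 0 0 0" --pt "0 0 0 0 0 0"

```text
clock: 5.28
ee_pos: [0.4546, 0.1369, 0.0717]
eef_rot: [-3.141, -0.001, 2.902]
force: [-0.0, -0.1, 0.9]
finger_gap: 0.0856
grasp_force: 0.0
```

Emit:
drive_tool --pt "0 0 0 0 0 0" --pt "0 0 0 0 0 0" --pt "0 0 0 0 0 0" --pt "0 0 0 0 0 0" --pt "0 0 0 0 0 0" --pt "0 0 0 0 0 0" --pt "0 0 0 0 0 0" --pt "0 0 0 0 0 0" --grip 0 --squeeze 70

```text
clock: 5.95
ee_pos: [0.4553, 0.1379, 0.0728]
eef_rot: [3.141, 0.002, 2.904]
force: [-3.4, -1.3, 14.8]
finger_gap: 0.0479
grasp_force: 70.4
```

Emit:
drive_tool --pt "0 0 -1 0 0 0" --pt "0 0 -2 0 0 0" --pt "0 0 -2 0 0 0" --pt "0 0 -2 0 0 0" --pt "0 0 -2 0 0 0" --pt "0 0 -2 0 0 0" --pt "0 0 0 0 0 0" --pt "0 0 0 0 0 0"

```text
clock: 6.62
ee_pos: [0.455, 0.1379, 0.1817]
eef_rot: [3.141, 0.001, 2.904]
force: [-0.1, 0.0, -5.5]
finger_gap: 0.0481
grasp_force: 75.4
```

Run:
```python
from h import *
# place: box at mat centre y+40
plan([(.499,-.124,.18,1.2),(.499,-.124,.0145,1.2)])
```

```text
-> (0.499, -0.124, 0.18, 1.2) turn 3 x -4.94;  7 x [-0.55,-3.75,0.02]
-> (0.499, -0.124, 0.0145, 1.2)  5 x [-0.00,0.00,3.31]
pose [0.455  0.1379 0.1817] [1.800e+02 1.000e-01 1.664e+02] clock 6.6 gap 0.0481 f [-0.1  0.  -5.5]
```

Emit:
drive_tool --pt "-0.5 -3.7 0 0 0 0" --pt "-0.5 -3.7 0 0 0 0" --pt "-0.5 -3.7 0 0 0 0" --pt "-0.5 -3.7 0 0 0 0" --pt "-0.5 -3.7 0 0 0 0" --pt "-0.5 -3.7 0 0 0 0" --pt "-0.5 -3.7 0 0 0 0" --pt "0 0 0 0 0 -4.9"

```text
clock: 7.28
ee_pos: [0.4267, -0.1273, 0.18]
eef_rot: [-3.14, -0.002, 2.983]
force: [0.2, 0.7, -5.7]
finger_gap: 0.048
grasp_force: 75.9
```

Emit:
drive_tool --pt "0 0 0 0 0 -4.9" --pt "0 0 0 0 0 -4.9" --pt "0 0 3 0 0 0" --pt "0 0 3 0 0 0" --pt "0 0 3 0 0 0" --pt "0 0 3 0 0 0" --pt "0 0 0 0 0 0" --pt "0 0 0 0 0 0"

```text
clock: 7.95
ee_pos: [0.4261, -0.1214, 0.0604]
eef_rot: [3.14, -0.004, -3.123]
force: [0.2, -0.3, -4.3]
finger_gap: 0.048
grasp_force: 76.0
```

Run:
```python
from h import *
plan([(.499,-.124,.0135,1.2)])
im,d=snap('top','t2.png');P=world('top',d)
print('brush',fit(im,P,(5,100,120),(22,255,255),.09,.13,(.2,.8,0.05,.5)))
m=(P[...,2]>.054)&(P[...,2]<.066)&(P[...,0]>.3)&(P[...,0]<.66)&(P[...,1]>-.5)&(P[...,1]<-.22)
print(np.percentile(P[m],[1,99],axis=0))
```

```text
-> (0.499, -0.124, 0.0135, 1.2)  3 x [-2.43,-0.14,1.56]
pose [ 0.4261 -0.1214  0.0604] [ 179.9   -0.2 -178.9] clock 8.0 gap 0.048 f [ 0.2 -0.3 -4.3]
brush ([595.0, 153.0], [50.0, 138.0], -2.2, 1240, np.float64(0.1099))
[[ 0.38265549 -0.45010916  0.05426921]
 [ 0.6239682  -0.28361883  0.06344736]]
```

View pics/t2.png

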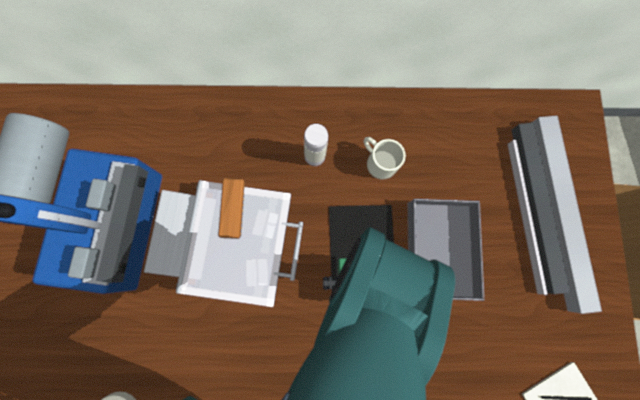

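The box is held above the mat's lower part (px 343,268); brush unchanged at (232,208); two T-pieces show through the lid at (265,225) and (258,270). Shift and set down.

Emit:
drive_tool --pt "-2.4 -0.1 0 0 0 0" --pt "-2.4 -0.1 0 0 0 0" --pt "-2.4 -0.1 0 0 0 0" --pt "0 0 2 0 0 0" --pt "0 0 1.7 0 0 0" --pt "0 0 0.9 0 0 0" --pt "0 0 0 0 0 0" --pt "0 0 0 0 0 0"

```text
clock: 8.67
ee_pos: [0.4999, -0.1239, 0.0165]
eef_rot: [-3.141, 0.0, -3.123]
force: [0.2, -0.1, -4.2]
finger_gap: 0.0479
grasp_force: 76.0
```

Emit:
drive_tool --pt "0 0 0 0 0 0" --pt "0 0 0 0 0 0" --pt "0 0 0 0 0 0" --pt "0 0 0 0 0 0" --pt "0 0 -3 0 0 0" --pt "0 0 -4 0 0 0" --pt "0 0 -4 0 0 0" --pt "0 0 -4 0 0 0" --grip 0.85

```text
clock: 9.33
ee_pos: [0.4992, -0.1235, 0.1678]
eef_rot: [-3.141, -0.0, -3.123]
force: [1.7, -1.1, 0.2]
finger_gap: 0.0721
grasp_force: 0.0
```

Run:
```python
from h import *
plan([(.595,.153,.18,-2.2),(.595,.153,.077,-2.2)])
```

```text
-> (0.595, 0.153, 0.18, -2.2) turn 1 x 3.28;  8 x [-1.06,3.50,-0.15]
-> (0.595, 0.153, 0.077, -2.2)  3 x [0.00,0.00,3.43]
pose [ 0.4992 -0.1235  0.1678] [-180.    -0.  -178.9] clock 9.3 gap 0.0721 f [ 1.7 -1.1  0.2]
```

Emit:
drive_tool --pt "-1 3.5 0 0 0 3.3" --pt "-1.1 3.5 0 0 0 0" --pt "-1.1 3.5 0 0 0 0" --pt "-1.1 3.5 0 0 0 0" --pt "-1.1 3.5 0 0 0 0" --pt "-1.1 3.5 0 0 0 0" --pt "-1.1 3.5 0 0 0 0" --pt "-1.1 3.4 0 0 0 0" --grip 1

```text
clock: 10.0
ee_pos: [0.5957, 0.1543, 0.1658]
eef_rot: [-3.141, 0.0, 3.103]
force: [0.0, -0.2, 0.7]
finger_gap: 0.0858
grasp_force: 0.0
```

Run:
```python
from h import *
im,d=snap('side');P=world('side',d)
print('brush',fit(im,P,(5,100,120),(22,255,255),.1,.13,(.2,.8,0,.5)))
im,d=snap('top');P=world('top',d)
print('box',fit(im,P,(60,80,30),(95,255,255),.03,.13,(.2,.7,-.3,.5)))
plan([(.595,.152,.075,-2.2)])
```

```text
brush ([596.0, 150.0], [49.0, 137.0], -0.8, 667, np.float64(0.1094))
box ([498.0, -126.0], [51.0, 110.0], 1.3, 962, np.float64(0.0488))
-> (0.595, 0.152, 0.075, -2.2)  3 x [0.04,-0.15,3.00]
pose [0.5963 0.1564 0.1651] [180.   0. 178.] clock 10.1 gap 0.0856 f [-0.2 -1.6 -0. ]
```

Box rests on the mat at (498,-126). Now the brush.

Emit:
drive_tool --pt "0.1 -0.4 3 0 0 0" --pt "0 0 3 0 0 0" --pt "0 0 2 0 0 0" --pt "0 0 1 0 0 0" --pt "0 0 0 0 0 0" --pt "0 0 0 0 0 0"

```text
clock: 10.6
ee_pos: [0.5945, 0.148, 0.0762]
eef_rot: [-3.141, -0.0, 3.103]
force: [-0.0, 0.1, 0.0]
finger_gap: 0.0855
grasp_force: 0.0
```

Emit:
drive_tool --pt "0 0 0 0 0 0" --pt "0 0 0 0 0 0" --pt "0 0 0 0 0 0" --pt "0 0 0 0 0 0" --pt "0 0 0 0 0 0" --pt "0 0 0 0 0 0" --pt "0 0 0 0 0 0" --pt "0 0 0 0 0 0" --grip 0 --squeeze 70

```text
clock: 11.27
ee_pos: [0.595, 0.1485, 0.0771]
eef_rot: [3.141, 0.002, 3.103]
force: [-2.1, 0.7, 12.4]
finger_gap: 0.0476
grasp_force: 71.0
```

Emit:
drive_tool --pt "0 0 -1 0 0 0" --pt "0 0 -2 0 0 0" --pt "0 0 -2 0 0 0" --pt "0 0 -2 0 0 0" --pt "0 0 -2 0 0 0" --pt "0 0 -2 0 0 0" --pt "0 0 0 0 0 0" --pt "0 0 0 0 0 0"

```text
clock: 11.93
ee_pos: [0.5948, 0.1483, 0.1864]
eef_rot: [-3.142, 0.002, 3.103]
force: [-0.5, -0.4, -3.0]
finger_gap: 0.0475
grasp_force: 76.0
```

Run:
```python
from h import *
plan([(.499,-.204,.19,1.2),(.499,-.204,.018,1.2)])
```

```text
-> (0.499, -0.204, 0.19, 1.2) turn 1 x -3.42;  10 x [1.03,-3.50,-0.04]
-> (0.499, -0.204, 0.018, 1.2)  5 x [-0.00,0.00,3.44]
pose [0.5948 0.1483 0.1864] [-1.800e+02  1.000e-01  1.778e+02] clock 11.9 gap 0.0475 f [-0.5 -0.4 -3. ]
```

Emit:
drive_tool --pt "0 0 0 0 0 -3.4" --pt "1.2 -4 0 0 0 0" --pt "1.2 -4 0 0 0 0" --pt "1.2 -4 0 0 0 0" --pt "1.2 -4 0 0 0 0" --pt "1.2 -4 0 0 0 0" --pt "1.2 -4 0 0 0 0" --pt "1.2 -4 0 0 0 0"

```text
clock: 12.6
ee_pos: [0.5147, -0.1342, 0.1845]
eef_rot: [3.141, -0.002, -3.121]
force: [1.6, -0.9, -2.8]
finger_gap: 0.0474
grasp_force: 76.0
```

Emit:
drive_tool --pt "1 -3.5 0 0 0 0" --pt "0.9 -3.5 0 0 0 0" --pt "0 0 3 0 0 0" --pt "0 0 3 0 0 0" --pt "0 0 3 0 0 0" --pt "0 0 3 0 0 0" --pt "0 0 0 0 0 0" --pt "0 0 0 0 0 0"

```text
clock: 13.27
ee_pos: [0.4974, -0.2024, 0.0646]
eef_rot: [3.14, -0.004, -3.121]
force: [0.5, -0.2, -1.8]
finger_gap: 0.0477
grasp_force: 75.9
```

Run:
```python
from h import *
plan([(.499,-.204,.018,1.2)])
```

```text
-> (0.499, -0.204, 0.018, 1.2)  2 x [-0.08,-0.08,2.33]
pose [ 0.4974 -0.2024  0.0646] [ 179.9   -0.2 -178.8] clock 13.3 gap 0.0477 f [ 0.5 -0.2 -1.8]
```

Emit:
drive_tool --pt "-0.1 -0.2 2 0 0 0" --pt "0 0 1.7 0 0 0" --pt "0 0 1.1 0 0 0" --pt "0 0 0 0 0 0" --pt "0 0 0 0 0 0"

```text
clock: 13.68
ee_pos: [0.5003, -0.2054, 0.0189]
eef_rot: [-3.141, 0.001, -3.121]
force: [-0.5, 0.3, -2.3]
finger_gap: 0.0478
grasp_force: 76.0
```

Emit:
drive_tool --pt "0 0 0 0 0 0" --pt "0 0 0 0 0 0" --pt "0 0 0 0 0 0" --pt "0 0 0 0 0 0" --pt "0 0 -3 0 0 0" --pt "0 0 -4 0 0 0" --pt "0 0 -4 0 0 0" --pt "0 0 -4 0 0 0" --grip 0.72

```text
clock: 14.35
ee_pos: [0.4993, -0.2048, 0.1697]
eef_rot: [-3.141, -0.0, -3.121]
force: [1.4, -0.9, 1.0]
finger_gap: 0.0613
grasp_force: 0.0
```

Run:
```python
from h import *
im,d=snap('side');P=world('side',d)
print('box',fit(im,P,(60,80,30),(95,255,255),.03,.13,(.2,.7,-.3,.5)))
print('brush',fit(im,P,(5,100,120),(22,255,255),.04,.13,(.3,.65,-.3,.0)))
im,d=snap('top');P=world('top',d)
# bar: points z 0.055..0.075, beyond lid edge
m=(P[...,2]>.055)&(P[...,2]<.075)&(P[...,0]>.4)&(P[...,0]<.6)&(P[...,1]>-.03)&(P[...,1]<.025)
p=P[m][:,:2]*1000; print(len(p),cv2.minAreaRect(p.astype(np.float32)))
ends=p[np.argsort(p[:,0])]; print(ends[:6].round(),ends[-6:].round())
plan([(.497,.001,.16,-8),(.497,.001,.045,-8)])
```

```text
box ([356.0, -3.0], [106.0, 489.0], -41.4, 991, np.float64(0.0481))
brush ([500.0, -208.0], [52.0, 139.0], 2.3, 1408, np.float64(0.0492))
294 ((515.1714477539062, 6.482129096984863), (34.593040466308594, 169.44566345214844), 89.85928344726562)
[[430.  14.]
 [431.   7.]
 [431.  10.]
 [431.  12.]
 [433.   7.]
 [433.  10.]] [[566.  -4.]
 [566.  -6.]
 [593.  24.]
 [595.  23.]
 [597.  23.]
 [600.  23.]]
-> (0.497, 0.001, 0.16, -8) turn 2 x 4.60;  6 x [0.56,3.41,0.23]
-> (0.497, 0.001, 0.045, -8)  3 x [0.00,0.00,3.83]
pose [ 0.502  -0.2063  0.1736] [-179.7    0.4 -178.8] clock 14.4 gap 0.0612 f [ 0.1 -0.6 -1.2]
```

Emit:
drive_tool --pt "0 0 0 0 0 4.4" --pt "0 0 0 0 0 4.3" --pt "0.5 3.4 0.2 0 0 0" --pt "0.5 3.4 0.2 0 0 0" --pt "0.5 3.4 0.2 0 0 0" --pt "0.6 3.5 0.2 0 0 0" --pt "0.6 3.5 0.2 0 0 0" --pt "0.6 3.5 0.2 0 0 0" --grip 0.3

```text
clock: 15.12
ee_pos: [0.4937, 0.006, 0.1555]
eef_rot: [-3.141, -0.0, 3.01]
force: [0.2, 0.2, 1.0]
finger_gap: 0.0255
grasp_force: 0.0
```

Emit:
drive_tool --pt "0 0 0 0 0 0" --pt "0 0 0 0 0 0"

```text
clock: 15.28
ee_pos: [0.4938, 0.0059, 0.1555]
eef_rot: [-3.141, -0.0, 3.014]
force: [-0.9, -1.5, -0.1]
finger_gap: 0.0255
grasp_force: 0.0
```

Run:
```python
from h import *
plan([(.498,.002,.10,-7.5),(.498,.002,.045,-7.5)])
a=np.linspace(0,1.96,25);y=-25.7*np.cos(a);z=25.7*np.sin(a)
print([[0,round(i,1),round(-j,1)] for i,j in zip(np.diff(y),np.diff(z))])
```

```text
-> (0.498, 0.002, 0.1, -7.5)  2 x [-0.23,-0.17,2.78]
-> (0.498, 0.002, 0.045, -7.5)  2 x [0.00,0.00,2.75]
pose [0.4938 0.0059 0.1555] [-180.    -0.   172.7] clock 15.3 gap 0.0255 f [-0.9 -1.5 -0.1]
[[0, np.float64(0.1), np.float64(-2.1)], [0, np.float64(0.3), np.float64(-2.1)], [0, np.float64(0.4), np.float64(-2.1)], [0, np.float64(0.6), np.float64(-2.0)], [0, np.float64(0.8), np.float64(-2.0)], [0, np.float64(0.9), np.float64(-1.9)], [0, np.float64(1.1), np.float64(-1.8)], [0, np.float64(1.2), np.float64(-1.7)], [0, np.float64(1.3), np.float64(-1.6)], [0, np.float64(1.5), np.float64(-1.5)], [0, np.float64(1.6), np.float64(-1.4)], [0, np.float64(1.7), np.float64(-1.2)], [0, np.float64(1.8), np.float64(-1.1)], [0, np.float64(1.9), np.float64(-0.9)], [0, np.float64(1.9), np.float64(-0.8)], [0, np.float64(2.0), np.float64(-0.6)], [0, np.float64(2.0), np.float64(-0.5)], [0, np.float64(2.1), np.float64(-0.3)], [0, np.float64(2.1), np.float64(-0.1)], [0, np.float64(2.1), np.float64(0.0)], [0, np.float64(2.1), np.float64(0.2)], [0, np.float64(2.1), np.float64(0.4)], [0, np.float64(2.0), np.float64(0.6)], [0, np.float64(2.0), np.float64(0.7)]]
```

Emit:
drive_tool --pt "-0.4 -0.4 2.7 0 0 0" --pt "0 0 2.7 0 0 0" --pt "0 0 2.7 0 0 0" --pt "0 0 2 0 0 0" --pt "0 0 1 0 0 0" --pt "0 0 0 0 0 0" --pt "0 0 0 0 0 0"

```text
clock: 15.87
ee_pos: [0.4975, -0.0009, 0.0445]
eef_rot: [-3.141, -0.001, 3.009]
force: [0.4, -0.1, 0.3]
finger_gap: 0.0254
grasp_force: 0.0
```

Emit:
drive_tool --pt "0 0 0 0 0 0" --pt "0 0 0 0 0 0" --pt "0 0 0 0 0 0" --pt "0 0 0 0 0 0" --pt "0 0 0 0 0 0" --grip 0 --squeeze 70

```text
clock: 16.28
ee_pos: [0.4977, -0.0001, 0.0448]
eef_rot: [-3.141, 0.0, 3.01]
force: [-0.1, 0.2, 0.5]
finger_gap: 0.0002
grasp_force: 0.0
```

Emit:
drive_tool --pt "0 0 -1 0 0 0" --pt "0 0.1 -1.1 0 0 0" --pt "0 0.3 -2.1 0 0 0" --pt "0 0.4 -2.1 0 0 0" --pt "0 0 0 0 0 0" --pt "0 0 0 0 0 0"

```text
clock: 16.78
ee_pos: [0.4993, 0.008, 0.1083]
eef_rot: [-3.141, 0.002, 3.011]
force: [-0.7, 0.1, 0.5]
finger_gap: -0.0001
grasp_force: 0.0
```

Run:
```python
from h import *
im,d=snap('side');c=im[100:260,180:380];cv2.imwrite('pics/s3.png',cv2.resize(c,None,fx=3.5,fy=3.5,interpolation=3))
P=world('side',d)
m=(P[...,2]>.05)&(P[...,2]<.075)&(P[...,0]>.4)&(P[...,0]<.6)&(P[...,1]>-.05)&(P[...,1]<.02)
p=P[m]; print(len(p),np.percentile(p,[2,50,98],axis=0).round(3))
```

```text
242 [[ 0.432 -0.01   0.059]
 [ 0.498  0.001  0.065]
 [ 0.565  0.016  0.068]]
```

View pics/s3.png

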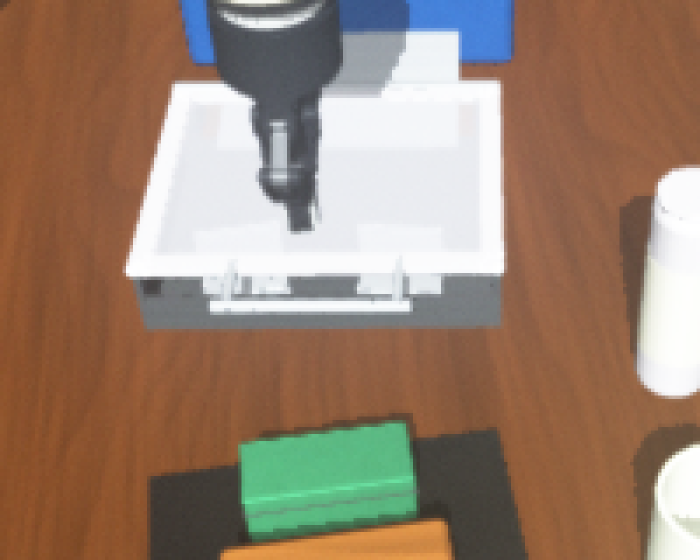

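Run:
```python
from h import *
for n in('side','top'):
    c=vision.get_calibration(n)
    for X in [(.4993,.008,.1083),(.498,.002,.062),(.498,-.01,.062)]:
        q=c['R']@np.array(X)+c['t'];print(n,X,(q[0]/q[2]*c['fx']+c['cx']).round(1),(q[1]/q[2]*c['fy']+c['cy']).round(1))
im,d=snap('side');P=world('side',d)
for v in range(180,196): print(v,P[v,255].round(3),P[v,285].round(3))
im=cv2.imread('pics/top0.png');P=np.load('top0.npy')
for u in range(288,308): print(u,P[240,u].round(3),P[262,u].round(3))
```

```text
side (0.4993, 0.008, 0.1083) 266.9 171.6
side (0.498, 0.002, 0.062) 268.4 187.2
side (0.498, -0.01, 0.062) 268.7 190.7
top (0.4993, 0.008, 0.1083) 293.3 248.5
top (0.498, 0.002, 0.062) 296.5 250.2
top (0.498, -0.01, 0.062) 301.5 250.2
180 [0.462 0.09  0.009] [0.542 0.075 0.011]
181 [0.462 0.084 0.01 ] [0.541 0.068 0.014]
182 [0.462 0.08  0.011] [0.541 0.067 0.011]
183 [0.461 0.078 0.009] [0.541 0.064 0.011]
184 [0.463 0.049 0.033] [0.54  0.041 0.029]
185 [0.463 0.047 0.031] [0.539 0.    0.065]
186 [0.466 0.007 0.067] [ 0.538 -0.006  0.068]
187 [0.466 0.005 0.065] [ 0.538 -0.006  0.064]
188 [0.465 0.005 0.062] [ 0.538 -0.007  0.062]
189 [0.465 0.005 0.058] [0.539 0.036 0.016]
190 [0.461 0.047 0.014] [0.538 0.036 0.012]
191 [0.46  0.047 0.01 ] [0.538 0.037 0.008]
192 [0.46  0.046 0.007] [0.538 0.036 0.004]
193 [0.46  0.047 0.003] [0.537 0.036 0.001]
194 [ 0.459  0.047 -0.001] [ 0.537  0.034 -0.   ]
195 [ 0.459  0.043 -0.001] [ 0.537  0.031 -0.001]
288 [0.527 0.025 0.001] [ 0.471  0.025 -0.001]
289 [0.527 0.023 0.001] [ 0.471  0.022 -0.002]
290 [0.527 0.02  0.002] [ 0.471  0.02  -0.002]
291 [ 0.527  0.018 -0.003] [0.471 0.017 0.001]
292 [0.527 0.015 0.001] [0.471 0.015 0.002]
293 [ 0.527  0.013 -0.002] [0.47  0.01  0.064]
294 [ 0.527  0.01  -0.002] [0.47  0.008 0.067]
295 [ 0.527  0.008 -0.   ] [0.47  0.005 0.066]
296 [0.522 0.003 0.062] [0.47  0.003 0.064]
297 [0.522 0.001 0.066] [0.471 0.002 0.001]
298 [ 0.522 -0.002  0.065] [ 0.471 -0.    -0.001]
299 [ 0.522 -0.004  0.065] [ 0.471 -0.003 -0.001]
300 [ 0.522 -0.006  0.062] [ 0.471 -0.005 -0.002]
301 [ 0.527 -0.008 -0.001] [ 0.471 -0.008 -0.002]
302 [ 0.527 -0.01  -0.002] [ 0.451 -0.022  0.991]
303 [ 0.527 -0.013  0.002] [ 0.471 -0.013 -0.004]
304 [ 0.527 -0.015  0.001] [ 0.471 -0.016 -0.001]
305 [ 0.527 -0.018  0.002] [ 0.471 -0.018  0.   ]
306 [ 0.527 -0.021 -0.002] [ 0.471 -0.021 -0.002]
307 [ 0.527 -0.023  0.001] [ 0.471 -0.023 -0.   ]
```

Run:
```python
from h import *
im,d=snap('side');P=world('side',d)
for v in range(150,180,2): print(v,[tuple(P[v,u].round(3)) for u in (260,263,266,269)])
o=arm.observe();print(o['q'],o['ee_pos'],o['finger_gap'])
```

```text
150 [(np.float64(0.494), np.float64(-0.052), np.float64(0.223)), (np.float64(0.5), np.float64(-0.054), np.float64(0.224)), (np.float64(0.506), np.float64(-0.047), np.float64(0.218)), (np.float64(0.511), np.float64(0.006), np.float64(0.174))]
152 [(np.float64(0.493), np.float64(-0.055), np.float64(0.22)), (np.float64(0.499), np.float64(-0.055), np.float64(0.22)), (np.float64(0.505), np.float64(-0.041), np.float64(0.207)), (np.float64(0.51), np.float64(-0.004), np.float64(0.176))]
154 [(np.float64(0.492), np.float64(-0.05), np.float64(0.211)), (np.float64(0.499), np.float64(-0.052), np.float64(0.212)), (np.float64(0.504), np.float64(-0.044), np.float64(0.205)), (np.float64(0.51), np.float64(-0.004), np.float64(0.171))]
156 [(np.float64(0.491), np.float64(-0.038), np.float64(0.196)), (np.float64(0.497), np.float64(-0.037), np.float64(0.194)), (np.float64(0.504), np.float64(-0.039), np.float64(0.195)), (np.float64(0.509), np.float64(-0.0), np.float64(0.162))]
158 [(np.float64(0.488), np.float64(0.001), np.float64(0.158)), (np.float64(0.495), np.float64(-0.004), np.float64(0.161)), (np.fl
[... 1972 characters left out ...]
(0.063)), (np.float64(0.502), np.float64(0.047), np.float64(0.065))]
176 [(np.float64(0.48), np.float64(0.042), np.float64(0.065)), (np.float64(0.487), np.float64(0.04), np.float64(0.066)), (np.float64(0.495), np.float64(0.04), np.float64(0.065)), (np.float64(0.502), np.float64(0.038), np.float64(0.065))]
178 [(np.float64(0.479), np.float64(0.041), np.float64(0.06)), (np.float64(0.486), np.float64(0.038), np.float64(0.061)), (np.float64(0.494), np.float64(0.038), np.float64(0.06)), (np.float64(0.501), np.float64(0.037), np.float64(0.06))]
[-1.47694954e-01  2.73782338e-01 -3.18971279e-01  9.79523307e-01
 -2.86690023e-04 -1.65326942e-02] [0.49809951 0.00789781 0.10676168] 6.775940288742724e-05
```

The finger tips stand about 23 mm above the reported TCP (seen z 0.131 vs 0.107), so the fingers closed just above the bar. I'll go lower.

Emit:
drive_tool --pt "0 -0.7 0 0 0 0" --pt "0 0 0 0 0 0" --pt "0 0 0 0 0 0" --pt "0 0 2 0 0 0" --pt "0 0 2 0 0 0" --pt "0 0 0 0 0 0" --grip 0.3

```text
clock: 17.43
ee_pos: [0.4958, 0.0011, 0.0647]
eef_rot: [-3.141, -0.005, 3.01]
force: [-1.6, -0.8, -0.5]
finger_gap: 0.0261
grasp_force: 0.0
```

Emit:
drive_tool --pt "0 0 1 0 0 0" --pt "0 0 1 0 0 0" --pt "0 0 1 0 0 0" --pt "0 0 1 0 0 0" --pt "0 0 0.6 0 0 0" --pt "0 0 0 0 0 0"

```text
clock: 17.93
ee_pos: [0.4972, 0.001, 0.021]
eef_rot: [-3.141, -0.002, 3.01]
force: [0.1, -0.0, 0.2]
finger_gap: 0.0256
grasp_force: 0.0
```

Emit:
drive_tool --pt "0 0 0 0 0 0" --pt "0 0 0 0 0 0" --pt "0 0 0 0 0 0" --pt "0 0 0 0 0 0" --pt "0 0 0 0 0 0" --grip 0 --squeeze 70

```text
clock: 18.35
ee_pos: [0.4981, 0.0038, 0.0222]
eef_rot: [3.135, 0.0, 3.012]
force: [3.7, 23.0, -2.4]
finger_gap: 0.0075
grasp_force: 68.2
```

Emit:
drive_tool --pt "0 0.3 -1 0 0 0" --pt "0 0 -1.2 0 0 0" --pt "0 0.3 -2.1 0 0 0" --pt "0 0.4 -2.1 0 0 0" --pt "0 0 0 0 0 0" --pt "0 0 0 0 0 0"

```text
clock: 18.85
ee_pos: [0.4992, 0.0117, 0.087]
eef_rot: [3.14, 0.001, 3.011]
force: [1.5, 5.3, -5.5]
finger_gap: 0.0075
grasp_force: 68.3
```

Emit:
drive_tool --pt "0 0.6 -2 0 0 0" --pt "0 0.8 -2 0 0 0" --pt "0 0.9 -1.9 0 0 0" --pt "0 1.1 -1.8 0 0 0" --pt "0 1.2 -1.7 0 0 0" --pt "0 1.3 -1.6 0 0 0" --pt "0 0 0 0 0 0"

```text
clock: 19.43
ee_pos: [0.5079, 0.0706, 0.1991]
eef_rot: [-3.141, 0.004, 3.011]
force: [-0.7, -8.0, 7.1]
finger_gap: 0.0072
grasp_force: 69.8
```

Emit:
drive_tool --pt "0 1.5 -1.5 0 0 0" --pt "0 1.6 -1.4 0 0 0" --pt "0 1.7 -1.2 0 0 0" --pt "0 1.8 -1.1 0 0 0" --pt "0 1.9 -0.9 0 0 0" --pt "0 1.9 -0.8 0 0 0" --pt "0 0 0 0 0 0"

```text
clock: 20.02
ee_pos: [0.5216, 0.1736, 0.2682]
eef_rot: [-3.141, 0.006, 3.011]
force: [-5.4, -12.5, 30.7]
finger_gap: 0.0071
grasp_force: 73.7
```

Emit:
drive_tool --pt "0 0 -0.3 0 0 0" --pt "0 2 -0.7 0 0 0" --pt "0 2 -0.5 0 0 0" --pt "0 0 0 0 0 0"

```text
clock: 20.35
ee_pos: [0.5275, 0.2139, 0.2798]
eef_rot: [3.141, 0.003, 3.011]
force: [11.5, -2.3, -4.1]
finger_gap: 0.0068
grasp_force: 70.5
```

Run:
```python
from h import *
from scipy.spatial.transform import Rotation as R
o=arm.observe();print(o['ee_pos'],o['force'])
print(np.round(o['joint_velocities'],2))
```

```text
[0.52753125 0.2138703  0.27983159] [11.54071004 -2.33075586 -4.06026128]
[-0.03 -0.02 -0.04 -0.02 -0.01 -0.05]
```

Emit:
drive_tool --pt "0.1 2.1 -0.3 0 0 0" --pt "0.1 2.1 -0.1 0 0 0" --pt "0 2.1 0 0 0 0" --pt "0 2.1 0.2 0 0 0" --pt "0 0 0 0 0 0"

```text
clock: 20.77
ee_pos: [0.5395, 0.2973, 0.2816]
eef_rot: [-3.142, 0.008, 3.01]
force: [30.1, -5.3, -2.6]
finger_gap: 0.0072
grasp_force: 70.0
```

Emit:
drive_tool --pt "0 2.1 0.4 0 0 0" --pt "0 2 0.6 0 0 0" --pt "0 1.6 0.6 0 0 0" --pt "0 0 0 0 0 0" --pt "0 0 0 0 0 0"

```text
clock: 21.18
ee_pos: [0.5424, 0.3535, 0.2661]
eef_rot: [3.14, 0.001, 3.012]
force: [1.3, 3.8, 7.0]
finger_gap: 0.0073
grasp_force: 72.7
```

Emit:
drive_tool --pt "0 0 0 0 0 0" --pt "0 0 0 0 0 0" --pt "0 0 0 0 0 0" --pt "0 0 0 0 0 0" --pt "0 0 -2 0 0 0" --pt "0 0 -3 0 0 0" --pt "0 0 -3 0 0 0" --grip 0.35

```text
clock: 21.77
ee_pos: [0.5414, 0.3516, 0.3462]
eef_rot: [-3.14, -0.001, 3.01]
force: [0.5, 0.8, 1.0]
finger_gap: 0.0298
grasp_force: 0.0
```

Emit:
drive_tool --pt "0.9 -3.8 0 0 0 0" --pt "0.9 -3.8 0 0 0 0" --pt "0.9 -3.8 0 0 0 0" --pt "0.9 -3.8 0 0 0 0" --pt "0.9 -3.8 0 0 0 0" --pt "0.9 -3.8 0 0 0 0" --pt "0.9 -3.8 0 0 0 0" --pt "0.9 -3.8 0 0 0 0"

```text
clock: 22.43
ee_pos: [0.4296, 0.0587, 0.3456]
eef_rot: [-3.141, -0.0, 3.011]
force: [0.4, -1.0, 0.3]
finger_gap: 0.0301
grasp_force: 0.0
```

Run:
```python
from h import *
im,d=snap('top','t4.png');P=world('top',d);np.save('t4.npy',P)
im,d=snap('side','s4.png');np.save('s4.npy',world('side',d))
o=arm.observe();print(o['ee_pos'],o['force'])
a=cv2.imread('pics/top0.png')
t=cv2.imread('pics/t4.png')[150:320,130:330];s=im[60:260,190:360]
cv2.imwrite('pics/c4.png',np.hstack([cv2.resize(t,(400,340),interpolation=3),cv2.resize(s,(289,340),interpolation=3)]))
```

```text
[0.4292002  0.05643689 0.34619572] [ 0.46485865 -0.18870825  0.76965624]
```

View pics/c4.png

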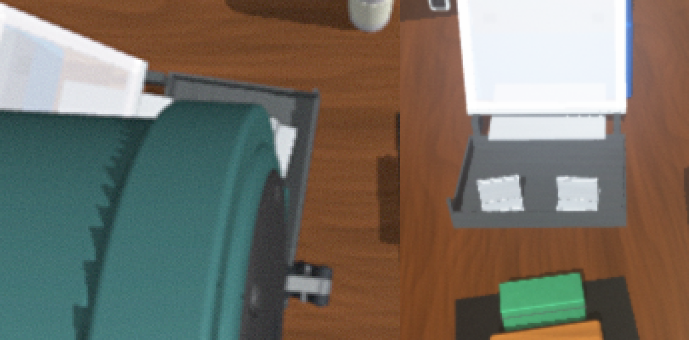

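Lid stands open; the side view shows exactly two T-pieces in the tray (crop px (500,195) and (578,193)). Locate their webs.

```bash
cat >> h.py <<'E'
def tees(zlo=.044,zhi=.06,reg=(.36,.68,.03,.25),cam='side'):
    im,d=snap(cam);P=world(cam,d)
    m=(im.min(-1)>110)&(P[...,2]>zlo)&(P[...,2]<zhi)&(P[...,0]>reg[0])&(P[...,0]<reg[1])&(P[...,1]>reg[2])&(P[...,1]<reg[3])
    n,l=cv2.connectedComponents(m.astype(np.uint8))
    for i in range(1,n):
        p=P[l==i]
        if len(p)<12: continue
        c=p[:,:2].mean(0);u=np.linalg.svd(p[:,:2]-c)[2][0];s=(p[:,:2]-c)@u
        mid=c+u*(np.percentile(s,3)+np.percentile(s,97))/2
        print('web',mid.round(4),'len',np.ptp(s).round(3),'ang',((np.degrees(np.arctan2(u[1],u[0]))+90)%180-90).round(1),'n',len(p),'z',p[:,2].max().round(3))
E
python3 - <<'E'
from h import *
tees();print();tees(cam='top');print();tees(.048,.06)
E
```

```text
web [0.4472 0.1002] len 0.063 ang 3.7 n 110 z 0.056
web [0.5676 0.082 ] len 0.064 ang -13.5 n 114 z 0.056


web [0.4469 0.1005] len 0.063 ang 2.9 n 81 z 0.056
web [0.5677 0.0822] len 0.063 ang -14.2 n 86 z 0.056
```

Run:
```python
from h import *
plan([(.447,.102,.12,3.3),(.447,.102,.003,3.3)])
plan([(.44,-.367,.15,0),(.44,-.367,.006,0)],start=(.447,.102,.15,183.3))
```

```text
-> (0.447, 0.102, 0.12, 3.3) turn 2 x -5.43;  6 x [-0.31,0.68,3.76]
-> (0.447, 0.102, 0.003, 3.3)  3 x [-0.00,0.00,3.90]
pose [0.431  0.0602 0.3456] [-180.    -0.   172.4] clock 22.7 gap 0.0297 f [ 0.5 -0.3 -0.2]
-> (0.44, -0.367, 0.15, 0) turn 1 x 3.30;  13 x [0.05,-3.61,-0.00]
-> (0.44, -0.367, 0.006, 0)  4 x [0.00,0.00,3.60]
pose [0.431  0.0602 0.3456] [-180.    -0.   172.4] clock 22.7 gap 0.0297 f [ 0.5 -0.3 -0.2]
```

Emit:
drive_tool --pt "0 0 0 0 0 -5.4" --pt "0 0 0 0 0 -5.4" --pt "-0.3 0.7 3.8 0 0 0" --pt "-0.3 0.7 3.8 0 0 0" --pt "-0.3 0.7 3.8 0 0 0" --pt "-0.3 0.7 3.8 0 0 0" --pt "-0.3 0.7 3.7 0 0 0" --pt "-0.3 0.7 3.7 0 0 0" --grip 0.5

```text
clock: 23.35
ee_pos: [0.4463, 0.1049, 0.1176]
eef_rot: [-3.141, -0.0, -3.082]
force: [1.1, -0.2, -0.4]
finger_gap: 0.0426
grasp_force: 0.0
```

Emit:
drive_tool --pt "0 0 0 0 0 0" --pt "0 0 0 0 0 0"

```text
clock: 23.52
ee_pos: [0.4455, 0.1041, 0.119]
eef_rot: [-3.141, -0.004, -3.082]
force: [1.0, 0.6, 0.8]
finger_gap: 0.0429
grasp_force: 0.0
```

Run:
```python
from h import *
tees();plan([(.447,.102,.003,3.3)])
```

```text
web [0.6501 0.2123] len 0.012 ang -10.6 n 18 z 0.06
web [0.4471 0.0998] len 0.063 ang 4.0 n 117 z 0.055
web [0.5675 0.0822] len 0.064 ang -13.5 n 112 z 0.056
-> (0.447, 0.102, 0.003, 3.3)  4 x [-0.00,-0.05,2.94]
pose [0.4468 0.1038 0.1206] [-180.    -0.  -176.6] clock 23.6 gap 0.0429 f [0.7 0.2 0.1]
```

Emit:
drive_tool --pt "0 -0.2 3 0 0 0" --pt "0 0 3 0 0 0" --pt "0 0 2.5 0 0 0" --pt "0 0 1.5 0 0 0" --pt "0 0 1 0 0 0" --pt "0 0 0.7 0 0 0" --pt "0 0 0 0 0 0"

```text
clock: 24.15
ee_pos: [0.4475, 0.1011, 0.0032]
eef_rot: [-3.141, 0.001, -3.084]
force: [-0.0, -0.5, 0.5]
finger_gap: 0.0424
grasp_force: 0.0
```

Emit:
drive_tool --pt "0 0 0 0 0 0" --pt "0 0 0 0 0 0" --pt "0 0 0 0 0 0" --pt "0 0 0 0 0 0" --pt "0 0 0 0 0 0" --pt "0 0 0 0 0 0" --pt "0 0 0 0 0 0" --grip 0 --squeeze 80

```text
clock: 24.73
ee_pos: [0.4474, 0.1013, 0.0037]
eef_rot: [3.142, 0.002, -3.084]
force: [-2.1, 0.9, 12.0]
finger_gap: 0.0063
grasp_force: 78.8
```

Emit:
drive_tool --pt "0 0 -1 0 0 0" --pt "0 0 -2 0 0 0" --pt "0 0 -3 0 0 0" --pt "0 0 -3 0 0 0" --pt "0 0 -3 0 0 0" --pt "0 0 -3 0 0 0" --pt "0 0 0 0 0 0"

```text
clock: 25.32
ee_pos: [0.4487, 0.1013, 0.1577]
eef_rot: [-3.141, 0.007, -3.084]
force: [1.4, 0.7, -3.6]
finger_gap: 0.0065
grasp_force: 78.7
```

Emit:
drive_tool --pt "0 0 0 0 0 3.3" --pt "0.1 -3.6 0 0 0 0" --pt "0.1 -3.6 0 0 0 0" --pt "0.1 -3.6 0 0 0 0" --pt "0.1 -3.6 0 0 0 0" --pt "0.1 -3.6 0 0 0 0" --pt "0.1 -3.6 0 0 0 0" --pt "0.1 -3.6 0 0 0 0"

```text
clock: 25.98
ee_pos: [0.4387, -0.1524, 0.1522]
eef_rot: [3.142, -0.001, 3.141]
force: [1.4, -0.4, -4.5]
finger_gap: 0.0066
grasp_force: 79.2
```

Emit:
drive_tool --pt "0 -3.6 0 0 0 0" --pt "0 -3.6 0 0 0 0" --pt "0 -3.6 0 0 0 0" --pt "0 -3.6 0 0 0 0" --pt "0 -3.6 0 0 0 0" --pt "0 -3.6 0 0 0 0" --pt "0 0 0 0 0 0" --pt "0 0 0 0 0 0"

```text
clock: 26.65
ee_pos: [0.4388, -0.3682, 0.1514]
eef_rot: [3.141, -0.001, 3.139]
force: [0.1, 0.9, -4.3]
finger_gap: 0.0067
grasp_force: 79.9
```

Run:
```python
from h import *
plan([(.44,-.367,.006,0)])
```

```text
-> (0.44, -0.367, 0.006, 0)  4 x [-0.03,0.03,3.64]
pose [ 0.4388 -0.3682  0.1514] [ 1.800e+02 -1.000e-01  1.799e+02] clock 26.6 gap 0.0067 f [ 0.1  0.9 -4.3]
```

Emit:
drive_tool --pt "0 0 3.5 0 0 0" --pt "0 0 3.5 0 0 0" --pt "0 0 3 0 0 0" --pt "0 0 2.2 0 0 0" --pt "0 0 1.4 0 0 0" --pt "0 0 0.9 0 0 0" --pt "0 0 0 0 0 0"

```text
clock: 27.23
ee_pos: [0.4386, -0.3652, 0.006]
eef_rot: [3.14, -0.002, -3.141]
force: [-0.1, 0.1, -3.8]
finger_gap: 0.0066
grasp_force: 79.7
```

Emit:
drive_tool --pt "0 0 0 0 0 0" --pt "0 0 0 0 0 0" --pt "0 0 0 0 0 0" --pt "0 0 0 0 0 0" --pt "0 0 -2 0 0 0" --pt "0 0 -4 0 0 0" --pt "0 0 -4 0 0 0" --pt "0 0 -4 0 0 0" --grip 0.5

```text
clock: 27.9
ee_pos: [0.4391, -0.3666, 0.15]
eef_rot: [-3.141, -0.0, 3.141]
force: [0.3, -1.6, 0.1]
finger_gap: 0.0426
grasp_force: 0.0
```

Run:
```python
from h import *
tees();tees(reg=(.38,.62,-.45,-.28))
plan([(.568,.084,.14,-13.5),(.568,.084,.003,-13.5)])
```

```text
web [0.6501 0.2123] len 0.011 ang 1.2 n 18 z 0.059
web [0.5682 0.0821] len 0.064 ang -13.7 n 112 z 0.057
web [ 0.5249 -0.2868] len 0.191 ang -1.9 n 498 z 0.06
web [ 0.3856 -0.356 ] len 0.012 ang -88.1 n 12 z 0.06
web [ 0.4388 -0.3683] len 0.064 ang -0.2 n 235 z 0.056
web [ 0.3849 -0.3858] len 0.021 ang 88.8 n 21 z 0.06
web [ 0.3835 -0.4174] len 0.021 ang 85.6 n 19 z 0.06
web [ 0.4857 -0.4461] len 0.221 ang -1.8 n 601 z 0.06
-> (0.568, 0.084, 0.14, -13.5) turn 2 x 6.75;  13 x [-0.13,3.62,0.11]
-> (0.568, 0.084, 0.003, -13.5)  4 x [0.00,0.00,3.43]
pose [ 0.4414 -0.3689  0.1543] [-179.6    0.4  180. ] clock 28.0 gap 0.0427 f [ 0.7 -0.2 -0.9]
```

First T-piece stands upright in the tote. Next one.

Emit:
drive_tool --pt "0 0 0 0 0 6.8" --pt "0 0 0 0 0 6.7" --pt "-0.1 3.6 0 0 0 0" --pt "-0.1 3.6 0 0 0 0" --pt "-0.1 3.6 0 0 0 0" --pt "-0.1 3.6 0 0 0 0" --pt "-0.1 3.6 0 0 0 0" --pt "-0.1 3.6 0 0 0 0"

```text
clock: 28.67
ee_pos: [0.4959, -0.1567, 0.148]
eef_rot: [-3.141, 0.001, 2.905]
force: [0.7, -0.3, 0.5]
finger_gap: 0.0426
grasp_force: 0.0
```

Emit:
drive_tool --pt "-0.1 3.6 0 0 0 0" --pt "-0.1 3.6 0 0 0 0" --pt "-0.1 3.6 0 0 0 0" --pt "-0.1 3.6 0 0 0 0" --pt "-0.2 3.6 0 0 0 0" --pt "-0.2 3.7 0 0 0 0" --pt "-0.2 3.7 0 0 0 0" --pt "0 0 0 0 0 0"

```text
clock: 29.33
ee_pos: [0.5659, 0.0915, 0.1476]
eef_rot: [3.14, 0.001, 2.91]
force: [0.0, -0.2, -0.8]
finger_gap: 0.0427
grasp_force: 0.0
```

Run:
```python
from h import *
tees()
plan([(.568,.084,.003,-13.5)])
```

```text
web [0.6508 0.2119] len 0.009 ang -3.4 n 17 z 0.059
web [0.412  0.2468] len 0.01 ang -6.3 n 14 z 0.06
web [0.5677 0.0823] len 0.064 ang -13.0 n 114 z 0.056
-> (0.568, 0.084, 0.003, -13.5)  4 x [-0.10,-0.11,3.61]
pose [0.5653 0.0892 0.1474] [180.    0.  166.7] clock 29.4 gap 0.0426 f [-0.5 -0.3  0. ]
```

Emit:
drive_tool --pt "-0.4 -0.5 3 0 0 0" --pt "0 0 3 0 0 0" --pt "0 0 3 0 0 0" --pt "0 0 2.5 0 0 0" --pt "0 0 1.5 0 0 0" --pt "0 0 1 0 0 0" --pt "0 0 0.4 0 0 0" --pt "0 0 0 0 0 0"

```text
clock: 30.05
ee_pos: [0.5674, 0.0801, 0.0033]
eef_rot: [-3.141, -0.001, 2.905]
force: [-0.3, -0.5, -0.5]
finger_gap: 0.0425
grasp_force: 0.0
```

Emit:
drive_tool --pt "0 0 0 0 0 0" --pt "0 0 0 0 0 0" --pt "0 0 0 0 0 0" --pt "0 0 0 0 0 0" --pt "0 0 0 0 0 0" --pt "0 0 0 0 0 0" --pt "0 0 0 0 0 0" --grip 0 --squeeze 80

```text
clock: 30.63
ee_pos: [0.5683, 0.0808, 0.0047]
eef_rot: [3.141, 0.002, 2.906]
force: [-1.9, 0.7, 7.8]
finger_gap: 0.0063
grasp_force: 79.1
```

Emit:
drive_tool --pt "0 0 -1 0 0 0" --pt "0 0 -2 0 0 0" --pt "0 0 -3 0 0 0" --pt "0 0 -3 0 0 0" --pt "0 0 -3 0 0 0" --pt "0 0 -3 0 0 0" --pt "0 0 0 0 0 0" --pt "0 0 0 0 0 0"

```text
clock: 31.3
ee_pos: [0.5682, 0.0806, 0.1553]
eef_rot: [3.141, 0.003, 2.906]
force: [-0.8, -0.1, -3.4]
finger_gap: 0.0062
grasp_force: 78.4
```

Run:
```python
from h import *
plan([(.56,-.367,.155,0),(.56,-.367,.006,0)])
```

```text
-> (0.56, -0.367, 0.155, 0) turn 2 x -6.76;  12 x [0.07,-3.73,0.00]
-> (0.56, -0.367, 0.006, 0)  4 x [0.00,0.00,3.72]
pose [0.5682 0.0806 0.1553] [180.    0.2 166.5] clock 31.3 gap 0.0062 f [-0.8 -0.1 -3.4]
```

Emit:
drive_tool --pt "0 0 0 0 0 -6.8" --pt "0 0 0 0 0 -6.7" --pt "0.1 -3.7 0 0 0 0" --pt "0.1 -3.7 0 0 0 0" --pt "0.1 -3.7 0 0 0 0" --pt "0.1 -3.7 0 0 0 0" --pt "0.1 -3.7 0 0 0 0" --pt "0.1 -3.7 0 0 0 0"

```text
clock: 31.97
ee_pos: [0.5603, -0.1428, 0.1523]
eef_rot: [3.141, -0.002, 3.141]
force: [0.6, -0.3, -3.2]
finger_gap: 0.0063
grasp_force: 78.8
```

Emit:
drive_tool --pt "0 -3.7 0 0 0 0" --pt "0 -3.7 0 0 0 0" --pt "0 -3.7 0 0 0 0" --pt "0.1 -3.7 0 0 0 0" --pt "0.1 -3.7 0 0 0 0" --pt "0 -3.7 0 0 0 0" --pt "0 0 0 0 0 0" --pt "0 0 0 0 0 0"

```text
clock: 32.63
ee_pos: [0.5583, -0.3648, 0.1515]
eef_rot: [3.14, -0.003, 3.139]
force: [-0.5, -0.2, -3.6]
finger_gap: 0.0066
grasp_force: 79.3
```

Run:
```python
from h import *
plan([(.56,-.367,.006,0)])
```

```text
-> (0.56, -0.367, 0.006, 0)  4 x [-0.04,-0.05,3.64]
pose [ 0.5583 -0.3648  0.1515] [179.9  -0.2 179.8] clock 32.6 gap 0.0066 f [-0.5 -0.2 -3.6]
```

Emit:
drive_tool --pt "0 0 3.5 0 0 0" --pt "0 0 3.5 0 0 0" --pt "0 0 3 0 0 0" --pt "0 0 2.2 0 0 0" --pt "0 0 1.4 0 0 0" --pt "0 0 0.9 0 0 0" --pt "0 0 0 0 0 0"

```text
clock: 33.22
ee_pos: [0.5583, -0.3616, 0.0064]
eef_rot: [3.139, -0.003, -3.141]
force: [-0.8, -0.0, -3.5]
finger_gap: 0.0063
grasp_force: 79.4
```

Emit:
drive_tool --pt "0 0 0 0 0 0" --pt "0 0 0 0 0 0" --pt "0 0 0 0 0 0" --pt "0 0 0 0 0 0" --pt "0 0 -2 0 0 0" --pt "0 0 -4 0 0 0" --pt "0 0 -4 0 0 0" --pt "0 0 -4 0 0 0" --grip 0.5

```text
clock: 33.88
ee_pos: [0.5591, -0.3632, 0.1509]
eef_rot: [-3.141, -0.0, 3.141]
force: [0.8, -1.1, 0.4]
finger_gap: 0.0426
grasp_force: 0.0
```

Run:
```python
from h import *
snap('top','t5.png')
im,d=snap('side');P=world('side',d)
print('brush',fit(im,P,(5,100,120),(22,255,255),.04,.13,(.3,.65,-.3,.0)))
print('box',fit(im,P,(60,80,30),(95,255,255),.03,.13,(.38,.7,-.3,.5)))
m=(P[...,2]>.24)&(P[...,0]>.35)&(P[...,0]<.7)&(P[...,1]>.3)&(P[...,1]<.42)
p=P[m];print(len(p),np.percentile(p,[1,50,99],axis=0).round(3))
c=vision.get_calibration('side')
cv2.imwrite('pics/s5.png',im)
```

```text
brush ([490.0, -208.0], [52.0, 120.0], 0.5, 1142, np.float64(0.0492))
box ([483.0, -127.0], [52.0, 78.0], 0.8, 768, np.float64(0.0482))Traceback (most recent call last):
  File "<stdin>", line 7, in <module>
    return _quantile_unchecked(
        a, q, axis, out, overwrite_input, method, keepdims, weights)
    return _ureduce(a,
                    func=_quantile_ureduce_func,
    ...<5 lines>...
                    overwrite_input=overwrite_input,
                    method=method)
    r = func(a, **kwargs)
    result = _quantile(arr,
                       quantiles=q,
    ...<2 lines>...
                       out=out,
                       weights=wgt)
    slices_having_nans = np.isnan(arr[-1, ...])
                                  ~~~^^^^^^^^^
IndexError: index -1 is out of bounds for axis 0 with size 0
```

View pics/t5.png

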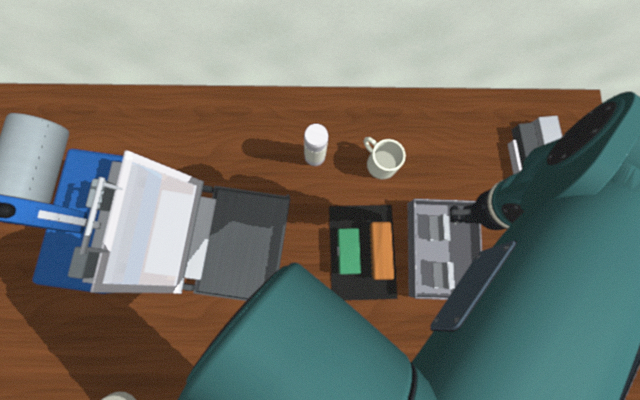

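Both T-pieces are in the tote (px (433,225), (437,275)), the tray (242,240) is empty, box and brush lie on the mat, and the open lid's bar is at about (97,210).

Run:
```python
from h import *
im,d=snap('top');P=world('top',d)
m=(P[...,2]>.27)&(P[...,2]<.33)&(P[...,0]>.42)&(P[...,0]<.7)&(P[...,1]>.25)&(P[...,1]<.45)
p=P[m];print(len(p),np.percentile(p,[1,50,99],axis=0).round(3))
for a in (.48,.51,.53,.55,.57,.6):
    q=p[abs(p[:,0]-a)<.006]; q=q[q[:,2]>.28]
    if len(q):print(a,len(q),np.median(q,axis=0).round(3),q[:,1].min().round(3),q[:,1].max().round(3))
plan([(.545,.05,.37,-7.5),(.5445,.362,.37,-7.5),(.5445,.362,.258,-7.5)])
```

```text
1456 [[0.485 0.342 0.271]
 [0.548 0.387 0.298]
 [0.698 0.45  0.329]]
0.48 23 [0.483 0.37  0.299] 0.365 0.376
0.51 42 [0.509 0.366 0.299] 0.362 0.373
0.53 243 [0.531 0.393 0.304] 0.36 0.441
0.55 176 [0.551 0.39  0.303] 0.357 0.399
0.57 44 [0.57  0.357 0.299] 0.353 0.364
0.6 50 [0.601 0.353 0.298] 0.345 0.36
-> (0.545, 0.05, 0.37, -7.5) turn 2 x 3.74;  13 x [0.54,3.15,-1.67]
-> (0.5445, 0.362, 0.37, -7.5)  9 x [0.46,3.44,-0.00]
-> (0.5445, 0.362, 0.258, -7.5)  3 x [0.00,0.00,3.73]
pose [ 0.5608 -0.3646  0.1525] [-179.7    0.3  180. ] clock 34.0 gap 0.0424 f [-0.1  0.4 -1.2]
```

Run:
```python
from h import *
im,d=snap('top');P=world('top',d)
m=(P[...,2]>.22)&(P[...,0]>.42)&(P[...,0]<.68)&(P[...,1]>.372)&(P[...,1]<.5)
p=P[m]
for y in np.arange(.375,.5,.012):
    q=p[abs(p[:,1]-y)<.006]
    if len(q): print(y.round(3),len(q),np.percentile(q[:,0],[2,98]).round(3),np.percentile(q[:,2],[5,50,95]).round(3))
```

```text
0.375 112 [0.483 0.544] [0.244 0.291 0.304]
0.387 442 [0.526 0.558] [0.263 0.314 0.458]
0.399 587 [0.521 0.56 ] [0.268 0.331 0.458]
0.411 365 [0.523 0.562] [0.338 0.352 0.362]
0.423 333 [0.524 0.564] [0.359 0.367 0.374]
0.435 269 [0.526 0.565] [0.369 0.378 0.384]
0.447 443 [0.528 0.679] [0.267 0.29  0.391]
0.459 1032 [0.577 0.677] [0.263 0.297 0.314]
0.471 673 [0.577 0.677] [0.304 0.316 0.323]
0.483 540 [0.579 0.678] [0.318 0.324 0.328]
0.495 428 [0.58  0.678] [0.324 0.328 0.33 ]
```

Run:
```python
from h import *
plan([(.555,-.36,.36,180-7.5),(.505,.356,.36,-7.5),(.505,.356,.256,-7.5)])
a=np.linspace(1.95,0,27);y=-25.7*np.cos(a);z=25.7*np.sin(a)
print([(round(t,2),round(float(i),1),round(float(-j),1)) for t,i,j in zip(a,np.diff(y),np.diff(z))])
```

```text
-> (0.555, -0.36, 0.36, 172.5) turn 2 x 3.74;  6 x [0.09,0.05,-3.50]
-> (0.505, 0.356, 0.36, -7.5)  19 x [0.75,3.70,-0.00]
-> (0.505, 0.356, 0.256, -7.5)  3 x [0.00,0.00,3.47]
pose [ 0.56   -0.3639  0.1501] [-1.799e+02  1.000e-01  1.800e+02] clock 34.1 gap 0.043 f [ 0.1 -0.6 -0.7]
[(np.float64(1.95), -1.8, -0.6), (np.float64(1.88), -1.9, -0.5), (np.float64(1.8), -1.9, -0.4), (np.float64(1.72), -1.9, -0.2), (np.float64(1.65), -1.9, -0.1), (np.float64(1.58), -1.9, 0.1), (np.float64(1.5), -1.9, 0.2), (np.float64(1.42), -1.9, 0.4), (np.float64(1.35), -1.9, 0.5), (np.float64(1.27), -1.8, 0.6), (np.float64(1.2), -1.8, 0.8), (np.float64(1.12), -1.7, 0.9), (np.float64(1.05), -1.6, 1.0), (np.float64(0.98), -1.6, 1.1), (np.float64(0.9), -1.5, 1.3), (np.float64(0.82), -1.4, 1.4), (np.float64(0.75), -1.3, 1.5), (np.float64(0.68), -1.1, 1.5), (np.float64(0.6), -1.0, 1.6), (np.float64(0.52), -0.9, 1.7), (np.float64(0.45), -0.8, 1.8), (np.float64(0.38), -0.6, 1.8), (np.float64(0.3), -0.5, 1.9), (np.float64(0.23), -0.4, 1.9), (np.float64(0.15), -0.2, 1.9), (np.float64(0.07), -0.1, 1.9)]
```

Emit:
drive_tool --pt "0 0 -3.5 0 0 3.7" --pt "0 0 -3.5 0 0 3.8" --pt "0 0 -3.5 0 0 0" --pt "0 0 -3.5 0 0 0" --pt "0 0 -3.5 0 0 0" --pt "0.1 0 -3.5 0 0 0" --pt "0.8 3.7 0 0 0 0" --pt "0.8 3.7 0 0 0 0"

```text
clock: 34.75
ee_pos: [0.5558, -0.2908, 0.3545]
eef_rot: [-3.138, 0.005, 3.008]
force: [1.6, 0.7, -1.8]
finger_gap: 0.0429
grasp_force: 0.0
```

Emit:
drive_tool --pt "0.8 3.7 0 0 0 0" --pt "0.8 3.7 0 0 0 0" --pt "0.8 3.7 0 0 0 0" --pt "0.8 3.7 0 0 0 0" --pt "0.8 3.7 0 0 0 0" --pt "0.8 3.7 0 0 0 0" --pt "0.8 3.7 0 0 0 0" --pt "0.8 3.7 0 0 0 0"

```text
clock: 35.42
ee_pos: [0.5273, 0.0155, 0.3525]
eef_rot: [-3.141, -0.002, 3.01]
force: [0.3, -0.1, 0.0]
finger_gap: 0.0431
grasp_force: 0.0
```

Emit:
drive_tool --pt "0.8 3.7 0 0 0 0" --pt "0.8 3.7 0 0 0 0" --pt "0.7 3.7 0 0 0 0" --pt "0.7 3.7 0 0 0 0" --pt "0.7 3.7 0 0 0 0" --pt "0 0 0 0 0 0" --pt "0 0 0 0 0 0"

```text
clock: 36.0
ee_pos: [0.5151, 0.2036, 0.3522]
eef_rot: [-3.141, -0.002, 3.014]
force: [-0.5, -0.5, -0.3]
finger_gap: 0.0424
grasp_force: 0.0
```

Run:
```python
from h import *
plan([(.505,.356,.36,-7.5),(.505,.356,.256,-7.5)])
```

```text
-> (0.505, 0.356, 0.36, -7.5)  4 x [0.75,3.74,-0.20]
-> (0.505, 0.356, 0.256, -7.5)  3 x [0.00,0.00,3.47]
pose [0.5151 0.2036 0.3522] [-1.799e+02 -1.000e-01  1.727e+02] clock 36.0 gap 0.0424 f [-0.5 -0.5 -0.3]
```

Emit:
drive_tool --pt "0.8 3.7 0 0 0 0" --pt "0.8 3.7 0 0 0 0" --pt "0.7 3.7 0 0 0 0" --pt "0.7 3.7 0 0 0 0" --pt "0 0 0 0 0 0" --pt "0 0 0 0 0 0" --grip 0.54

```text
clock: 36.5
ee_pos: [0.5054, 0.3531, 0.3521]
eef_rot: [-3.14, -0.002, 3.012]
force: [0.4, -0.2, -0.0]
finger_gap: 0.0455
grasp_force: 0.0
```

Emit:
drive_tool --pt "0 0 2 0 0 0" --pt "0 0 2 0 0 0" --pt "0 0 2 0 0 0" --pt "0 0 0 0 0 0"

```text
clock: 36.83
ee_pos: [0.5046, 0.3502, 0.2902]
eef_rot: [-3.138, -0.004, 3.008]
force: [0.1, 0.1, -0.4]
finger_gap: 0.0461
grasp_force: 0.0
```

Run:
```python
from h import *
plan([(.505,.356,.256,-7.5)])
```

```text
-> (0.505, 0.356, 0.256, -7.5)  1 x [0.03,0.58,3.42]
pose [0.5046 0.3502 0.2902] [-179.8   -0.3  172.4] clock 36.8 gap 0.0461 f [ 0.1  0.1 -0.4]
```

Emit:
drive_tool --pt "0 0.5 0 0 0 0" --pt "0 0 1 0 0 0" --pt "0 0 1 0 0 0" --pt "0 0 1 0 0 0" --pt "0 0 0.5 0 0 0" --pt "0 0 0 0 0 0"

```text
clock: 37.33
ee_pos: [0.5061, 0.3573, 0.2587]
eef_rot: [-3.141, -0.0, 3.01]
force: [-0.3, 0.2, -0.4]
finger_gap: 0.0462
grasp_force: 0.0
```

Emit:
drive_tool --pt "0 0 0 0 0 0" --pt "0 0 0 0 0 0" --pt "0 0 0 0 0 0" --pt "0 0 0 0 0 0" --pt "0 0 0 0 0 0" --pt "0 0 0 0 0 0" --pt "0 0 0 0 0 0" --grip 0 --squeeze 50

```text
clock: 37.92
ee_pos: [0.5062, 0.358, 0.2594]
eef_rot: [3.14, 0.001, 3.01]
force: [1.6, 2.5, 5.7]
finger_gap: 0.0079
grasp_force: 48.8
```

Emit:
drive_tool --pt "0 -1.8 -0.6 0 0 0" --pt "0.1 -1.9 -0.5 0 0 0" --pt "0 -1.9 -0.4 0 0 0" --pt "0 -1.9 -0.2 0 0 0" --pt "0 0 0 0 0 0"

```text
clock: 38.33
ee_pos: [0.495, 0.2811, 0.2765]
eef_rot: [-3.141, 0.001, 3.009]
force: [-0.3, 1.4, 3.2]
finger_gap: 0.0081
grasp_force: 52.3
```

Emit:
drive_tool --pt "0.1 -1.9 -0.1 0 0 0" --pt "0 -1.9 0.1 0 0 0" --pt "0 -1.9 0.2 0 0 0" --pt "0 -1.9 0.4 0 0 0" --pt "0 0 0 0 0 0"

```text
clock: 38.75
ee_pos: [0.4839, 0.2061, 0.2697]
eef_rot: [-3.141, 0.0, 3.009]
force: [0.4, -0.7, 3.0]
finger_gap: 0.0081
grasp_force: 53.0
```

Forces small; keep following the arc.

Emit:
drive_tool --pt "0 -1.9 0.5 0 0 0" --pt "0.1 -1.8 0.6 0 0 0" --pt "0 -1.8 0.8 0 0 0" --pt "0 -1.7 0.9 0 0 0" --pt "0 -1.6 1 0 0 0" --pt "0 0 0 0 0 0"

```text
clock: 39.25
ee_pos: [0.4714, 0.1193, 0.2306]
eef_rot: [-3.14, -0.001, 3.009]
force: [1.2, -1.4, 0.6]
finger_gap: 0.0079
grasp_force: 52.7
```

Emit:
drive_tool --pt "0.1 -1.6 1.1 0 0 0" --pt "0 -1.5 1.3 0 0 0" --pt "0 -1.4 1.4 0 0 0" --pt "0 -1.3 1.5 0 0 0" --pt "0 0 0 0 0 0"

```text
clock: 39.67
ee_pos: [0.4631, 0.062, 0.177]
eef_rot: [-3.14, -0.001, 3.009]
force: [2.9, -4.0, 0.6]
finger_gap: 0.008
grasp_force: 50.7
```

Run:
```python
from h import *
plan([(.458,.0085,.022,-7.5)])
```

```text
-> (0.458, 0.0085, 0.022, -7.5)  5 x [-0.04,-1.07,3.10]
pose [0.4631 0.062  0.177 ] [-1.799e+02 -1.000e-01  1.724e+02] clock 39.7 gap 0.008 f [ 2.9 -4.   0.6]
```

Emit:
drive_tool --pt "0 -1.1 1.5 0 0 0" --pt "0 -1 1.6 0 0 0" --pt "0 -0.9 1.7 0 0 0" --pt "0 -0.8 1.8 0 0 0" --pt "0 -0.6 1.8 0 0 0" --pt "0 0 0 0 0 0"

```text
clock: 40.17
ee_pos: [0.457, 0.0199, 0.0923]
eef_rot: [3.141, -0.002, 3.01]
force: [2.6, 1.2, -1.7]
finger_gap: 0.0079
grasp_force: 50.6
```

Emit:
drive_tool --pt "0 -0.5 1.9 0 0 0" --pt "0 -0.4 1.9 0 0 0" --pt "0 -0.2 1.8 0 0 0" --pt "0 -0.1 0.8 0 0 0" --pt "0 0 0.4 0 0 0" --pt "0 0 0 0 0 0"

```text
clock: 40.67
ee_pos: [0.4556, 0.0101, 0.0257]
eef_rot: [3.138, -0.002, 3.011]
force: [1.4, 11.6, -0.6]
finger_gap: 0.0081
grasp_force: 49.7
```

Emit:
drive_tool --pt "0 0.1 0.3 0 0 0" --pt "0 0 0.3 0 0 0" --pt "0 0 0 0 0 0"

```text
clock: 40.92
ee_pos: [0.4559, 0.0098, 0.0214]
eef_rot: [3.141, -0.0, 3.011]
force: [-8.2, 5.6, 22.0]
finger_gap: 0.0081
grasp_force: 52.8
```

Run:
```python
from h import *
im,d=snap('side');P=world('side',d)
m=(P[...,0]>.47)&(P[...,0]<.6)&(P[...,1]>-.03)&(P[...,1]<.015)&(P[...,2]>.04)&(P[...,2]<.1)
p=P[m];print(len(p),np.percentile(p[:,2],[50,90,98]).round(4))
```

```text
165 [0.0646 0.0665 0.0675]
```

Emit:
drive_tool --pt "0 0 -0.2 0 0 0" --pt "0 0 0 0 0 0" --pt "0 0 0 0 0 0" --pt "0 0 0 0 0 0" --grip 0.3

```text
clock: 41.3
ee_pos: [0.4559, 0.0092, 0.0225]
eef_rot: [-3.141, -0.0, 3.011]
force: [-1.0, 0.6, -0.4]
finger_gap: 0.0256
grasp_force: 0.0
```

Emit:
drive_tool --pt "0 0 -1 0 0 0" --pt "0 0 -2 0 0 0" --pt "0 0 -3 0 0 0" --pt "0 0 -3 0 0 0" --pt "0 0 -3 0 0 0" --pt "0 0 -3 0 0 0" --pt "0 0 -3 0 0 0" --pt "0 0 -3 0 0 0"

```text
clock: 41.97
ee_pos: [0.4555, 0.0092, 0.2341]
eef_rot: [-3.141, -0.0, 3.01]
force: [1.8, -0.5, -0.2]
finger_gap: 0.0255
grasp_force: 0.0
```

Run:
```python
from h import *
im,d=snap('side');P=world('side',d)
m=(P[...,0]>.47)&(P[...,0]<.6)&(P[...,1]>-.03)&(P[...,1]<.015)&(P[...,2]>.04)&(P[...,2]<.1)
print(np.percentile(P[m][:,2],[50,90,98]).round(4))
print('brush',fit(im,P,(5,100,120),(22,255,255),.04,.13,(.3,.65,-.3,.0)))
print('box',fit(im,P,(60,80,30),(95,255,255),.03,.13,(.38,.7,-.3,.0)))
cv2.imwrite('pics/s6.png',im); o=arm.observe();print(o['clock'],o['ee_pos'],o['force'])
```

```text
[0.0647 0.0668 0.0678]
brush ([500.0, -208.0], [52.0, 139.0], 1.2, 1395, np.float64(0.0492))
box ([499.0, -127.0], [52.0, 109.0], 1.3, 1061, np.float64(0.048))
42.0167 [0.45726298 0.00892771 0.23902052] [-2.05061469 -0.33857538  5.32172775]
```

View pics/s6.png

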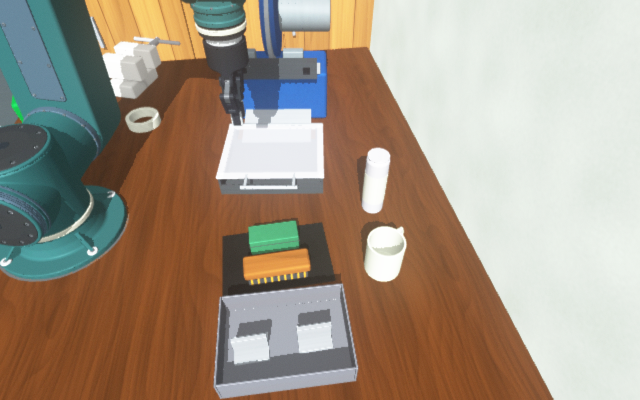

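The lid is shut (px 272,150) with an empty tray under it. Box (274,237) and brush (276,265) are on the mat, both T-pieces are in the tote, the can and mug are untouched, and the robot is clear.

```bash
python3 -c "
from rig import arm
print(arm.sign_off())"
```

```text
the job is handed in; nothing more can be done
None
```

Job handed in at about 42 s of the 210 s limit: the drill box and wire brush are on the mat, both T-pieces present are in the tote, the lid is fully shut, and the can and mug were not moved.

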